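# Pack dessert jars and stack the delivery trays

## Task

Pack the patisserie order: raise the stiff lid of the serving case to about 70 degrees from shut and let go so that it stands there by itself, then take every dessert jar out of the case and stand them upright on the floor of the open tray with the corner sockets. Then carry the tray of cartons across, keeping it level, and lower it by hand, without dropping it, onto the jar tray until its four corner lugs are fully home in the sockets. The lid of the case must be shut again at the end; leave the ticket holder, the shaker and the cake server where they are.

Things in the scene. Friction and masses are not known exactly. Their poses are not given: they have to be found in the camera images.
- case: fixed open-topped steel pan, outside 230 mm (its x, front to back) by 292 mm (its y), 78 mm tall, walls 5 mm, inner floor 12 mm up. Origin: centre of the underside; x points from the front (robot side) to the back, z up. Jars stand on its floor in a row along y, about 50 mm in front of the centre: 54 mm apart, but about 30 mm or more free in front of and behind each
- lid (a joint): case lid, clear plastic in a steel frame, hinged on the case's back top edge; rad, 0 = shut, grows as the front edge rises, 1.22 = 70 degrees, stop at 1.8. Stiff hinge: it stays at any angle where it is left; about 5 N at the tab raises it, 2 to 3 N pushes it down. May start ajar, up to 0.2
- lid_tab (a point): point in the lid's lifting tab, a black tongue 12 mm wide (y), 22 mm high, projecting 43 mm from the middle of the lid's front edge in line with the lid. The point lies 26 mm out from that edge, 260 mm from the hinge line (6 mm above it when shut). Lid axes: x from tab to hinge, y along the hinge. Pinched along y it turns between the fingers as the lid swings, so the gripper can keep pointing down
- lid_hinge (a point): middle of the lid's hinge line, 115 mm behind the case's centre, 79 mm above the counter; its y axis is the hinge line
- jar1: closed dessert jar, a plain upright cylinder, 40 mm in diameter and 55 mm tall, about 0.11 kg, brass-coloured lid, chocolate and cream inside; origin at the centre of its underside, z axis up along it. Absent in some starts
- jar2: closed dessert jar, a plain upright cylinder, 40 mm in diameter and 55 mm tall, about 0.11 kg, brass-coloured lid, chocolate and cream inside; origin at the centre of its underside, z axis up along it. Absent in some starts
- jar3: closed dessert jar, a plain upright cylinder, 40 mm in diameter and 55 mm tall, about 0.11 kg, brass-coloured lid, chocolate and cream inside; origin at the centre of its underside, z axis up along it. Absent in some starts
- jar4: closed dessert jar, a plain upright cylinder, 40 mm in diameter and 55 mm tall, about 0.11 kg, brass-coloured lid, chocolate and cream inside; origin at the centre of its underside, z axis up along it. Absent in some starts
- jar5: closed dessert jar, a plain upright cylinder, 40 mm in diameter and 55 mm tall, about 0.11 kg, brass-coloured lid, chocolate and cream inside; origin at the centre of its underside, z axis up along it. Absent in some starts
- lower_tray: loose grey tray, 0.95 kg, 260 (x) by 170 (y) mm, walls 4 mm thick, 66 high, floor 4 mm thick. Origin: centre of the underside. Ribs 3 mm wide, tops 17 mm up, at x = +-36 and y = 0 make six compartments; a jar at x = -74, 0 or 74, y = +-38 stands clear. 30 mm square corner posts at x = +-115, y = +-70, tops 70 mm up, each with a socket 18 mm square, 12 mm deep in its top
- upper_tray: loose grey tray, 0.5 to 0.8 kg, packed tight with six cartons that stay in; 260 (x) by 170 (y) mm. Stands on four round-ended lugs, 12 mm diameter, 11 mm long, at x = +-115, y = +-70. Origin: its centre at the level of the lug tips; rim 51 mm, carton tops 56 mm up. Fully seated, its origin is 59 mm above the lower tray's origin, x axes in line (either way round)
- handle (a point): middle of the upper tray's carrying handle: a black bar 14 mm wide (y), 14 mm high and 140 mm long along the tray's x axis, 112 mm above the tray's origin, on two legs at x = +-65 mm
- ticket_holder: bystander: small wooden block with an upright black card, 85 mm wide, 75 mm tall; origin at the centre of its underside
- shaker: bystander: white sugar shaker with a steel cap, 48 mm in diameter, 95 mm tall; origin at the centre of its underside
- cake_server: bystander: cake server lying on the counter, 240 mm long; origin at the middle of its length

How it is judged:
By the outcome, as a careful person would: the job done as asked, in the order asked, and still so for the second after the job is handed in, with the robot touching nothing.
Of jar1, jar2, jar3, jar4, jar5 only 3 to 5 are there at a start; the rules pass over those that are not, and their reading is None.
At some moment in a run one of upper_tray, lower_tray may be knocked a few centimetres aside while the robot is not near it.
It also fails if it takes over 210 s, if anything falls off the work surface, if the arm or the gripper's body presses on something with over 40 N, if the wrist force passes 120 N, or if a joint passes its speed limit or range.

## Robot

A 6-joint arm with a two-finger parallel gripper is mounted at the origin on the work surface. World frame = base frame: x ahead of the robot, y to its left, z up, the work surface at z = 0. Lengths are in mm, angles in rad, forces in N, time in s.
With the tool pointing down it reaches from about 250 to 775 mm from the base axis. Payload 4 kg.
Tool frame: the origin (TCP) lies where the fingers leave the gripper's body, on its centre line; the fingertips stand 97 mm ahead of it and the grasp point (between the pads) lies 78 mm ahead of it; x points along the fingers, y is the direction in which the jaws open and shut, and the axes are right-handed (so a half turn about x gives the same grasp; the last joint's range is limited). The gripper opens to 94 mm and grips with 3 to 60 N. Pads are 16 mm wide; open, the fingers measure 119 mm over their backs; the gripper's body (75 mm by 177 mm) begins 78 mm behind the grasp point.
Start: joints at [1.146, 0.087, 1.371, -0, 1.684, -0.103], TCP at [173.957, 521.775, 302.706] pointing down, gripper open.
Joint ranges: [-3.1, 3.1], [-0.76, 2.03], [0.27, 2.55], [-1.08, 4.22], [0.17, 2.65], [-2.57, 2.57]. Speed limits (rad/s): [2.79, 2.79, 3.14, 3.14, 3.14, 3.14].

## Interface

Orientations are given as a unit quaternion [x, y, z, w].
In Python, from workcell import arm gives the robot as it stands.
- The arm moves only by the shell command python3 -m creep 'ROWS' [FORCE]. ROWS is JSON, a list of rows, each a list of 5 numbers: the shift along the world's x, y, z in m, then the turn about the world's z in rad, then the opening, from 0 (shut) to 1 (fully open). A call has 1 to 20 rows; each row shifts and turns the pose as measured when the row begins; what a row does not reach is not made up. A row lasts 1/8 s, in which the tool goes at most 62.5 mm and 10.7 degrees, less where a joint would pass 70% of its speed; a pose out of reach is approached as far as the arm can. A call with a gripper value outside its range is refused whole. The fingers move at their own pace and stop on an object; FORCE is the grip in N (left out, the last holds). Time passes only in rows, so rows that do not move let the fingers close. It gives the time, the measured TCP pose, the force and the opening at its end, in the units of the state.
- arm.observe(): the state, without advancing time (a new reading comes with each control period).
- arm.get_image(name): name is "scene" or "top" or "wrist"; returns the picture (480x640x3 uint8, red, green, blue); there is no depth.
- arm.calibration(name): a dict with "mtx" (3x3 intrinsics, pixels), "cam_to_world" (4x4, takes a point from camera to world coordinates); the wrist camera has in their place "hand_eye" (4x4, takes a point from camera to tool coordinates, whose origin is the TCP and whose axes are the tool frame's). Camera axes: x right, y up, looking along -z (the intrinsics and any distortion apply to the point x, -y, -z); pixel columns grow to the right and rows downward; lengths in mm; the calibration is good to about 2 mm. A picture is of the moment at which its call begins: read the wrist's pose just before it. calibration takes no time and is no camera call.
- arm.sign_off(): hands the job in, once; it reports no verdict.
Trained networks look in the newest picture that a camera, given by its name, has taken for a name from the list of things; names that differ only in an ending like _2 or _b are one class to them, and where a whole thing is asked for, a point or a joint stands for the part that bears it (a point fixed in the world has none). Each returns a list of dicts, best first, with "score" (0 to 1); they miss things now and then, are a little off and sometimes report something else, mostly with a low value. They report only what shows in the picture. A call takes as long as a camera call.
- arm.silhouettes(camera, thing): "mask" (480x640 bool, what is visible of it) and "rect" ([left, top, width, height] in pixels, round what is visible of it).
The state is a dict: "time_s": time; "joints": joint angles; "dq": joint speeds; "joint_efforts": joint torques, N m; "tool_pos": TCP position; "tool_rot": TCP orientation; "wrist_force": force on the tool from outside, world axes, zero at the start; "torque": the same for the moment, N m; "width": finger opening in mm.
Only numpy, scipy, OpenCV 4.12 (cv2) and the standard library are available. Lean on these libraries where they do the work, as an engineer would, in place of code of your own. Each camera call takes 0.05 s, during which the arm holds its last target.

## Working session

There is one attempt and no reset: what is moved stays moved. The work goes in short steps, Python scripts to look and compute and a shell command to move; the robot and the scene stay as the last step left them, time stands still between calls to the robot, and variables do not carry over. Pictures are saved under pics/ and viewed, and the job is handed in when it is done.

```bash
ls; mkdir -p pics; python3 - <<'E'
from workcell import arm
import cv2
print(arm.observe())
for n in ("scene","top","wrist"):
    im=arm.get_image(n); cv2.imwrite(f"pics/a_{n}.png",im[:,:,::-1])
    c=arm.calibration(n); print(n,c)
E
```

```text
pics
{'time_s': 0.0, 'joints': array([ 1.14586974e+00,  8.79383349e-02,  1.37224138e+00, -1.90953743e-05,
        1.68361524e+00, -1.03122173e-01]), 'dq': array([ 5.15531628e-05, -2.72010261e-04, -1.16420575e-04, -3.14575557e-04,
        9.27555168e-04, -8.86798614e-04]), 'joint_efforts': array([ 1.88344333e-03, -3.40193582e+01, -3.02421927e+01,  7.19947717e-02,
        3.31548590e-02, -1.75135842e-04]), 'tool_pos': array([173.8323434 , 521.44674189, 301.51960071]), 'tool_rot': array([ 0.11253202,  0.69816936, -0.11403882,  0.69777592]), 'wrist_force': array([ 0.10488262, -0.60672239, -0.27213452]), 'torque': array([ 0.05659583,  0.01938003, -0.00938809]), 'width': 93.68414240393996}
scene {'mtx': array([[601.5444357 ,   0.        , 322.32220296],
       [  0.        , 601.5444357 , 242.66018847],
       [  0.        ,   0.        ,   1.        ]]), 'cam_to_world': array([[-6.41018145e-01, -4.69697986e-01,  6.07025156e-01,
         1.33267917e+03],
       [ 7.67212103e-01, -3.69512740e-01,  5.24257497e-01,
         6.07737022e+02],
       [-2.19391622e-02,  8.01775615e-01,  5.9722235
[... 467 characters left out ...]
+01],
       [ 6.62244358e-04,  1.22782262e-01,  9.92433412e-01,
         1.07710713e+03],
       [ 0.00000000e+00,  0.00000000e+00,  0.00000000e+00,
         1.00000000e+00]])}
wrist {'mtx': array([[414.42910918,   0.        , 312.73637103],
       [  0.        , 414.42910918, 230.42580999],
       [  0.        ,   0.        ,   1.        ]]), 'hand_eye': array([[-6.45224564e-04,  2.75860115e-01, -9.61197576e-01,
        -8.08573293e+01],
       [ 9.99999656e-01, -3.23270688e-04, -7.64048776e-04,
         8.29711033e-01],
       [-5.21497584e-04, -9.61197738e-01, -2.75859811e-01,
        -8.02684983e+01],
       [ 0.00000000e+00,  0.00000000e+00,  0.00000000e+00,
         1.00000000e+00]])}
```

View pics/a_top.png

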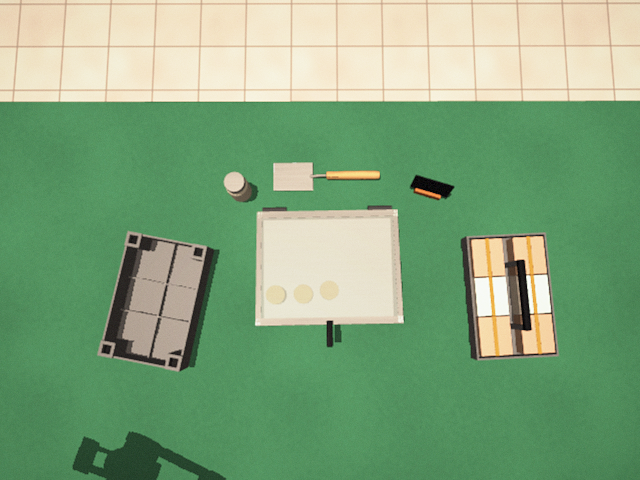

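View pics/a_scene.png

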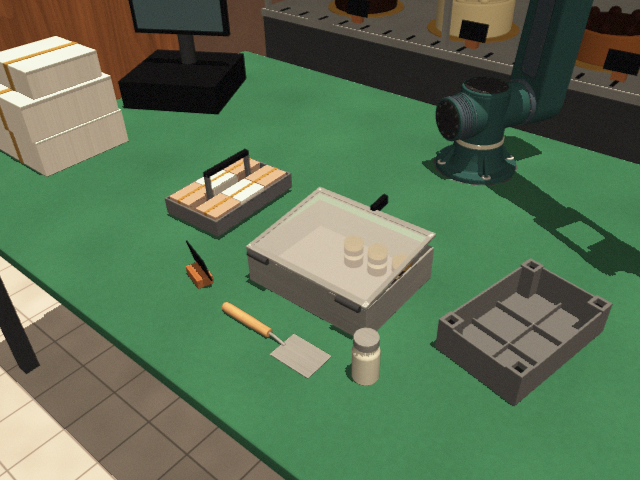

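View pics/a_wrist.png

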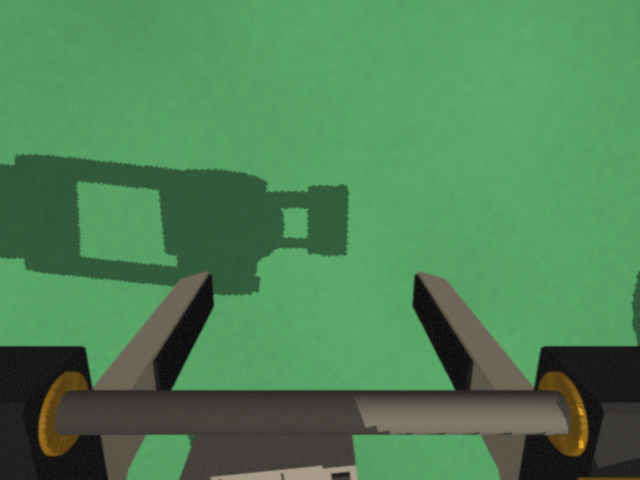

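```bash
cat > h.py <<'E'
from workcell import arm
import numpy as np, cv2
from scipy.spatial.transform import Rotation as R
from scipy.optimize import least_squares
def cam(n,st=None):
    c=arm.calibration(n); M=c["mtx"]
    if n=="wrist":
        st=st or arm.observe(); T=np.eye(4); T[:3,:3]=R.from_quat(st["tool_rot"]).as_matrix(); T[:3,3]=st["tool_pos"]
        return M,T@c["hand_eye"]
    return M,c["cam_to_world"]
def ray(n,uv,C=None):
    M,T=C or cam(n); d=T[:3,:3]@np.array([(uv[0]-M[0,2])/M[0,0],-(uv[1]-M[1,2])/M[1,1],-1.]); return T[:3,3],d
def plane(n,uv,z,C=None):
    o,d=ray(n,uv,C); return o+d*(z-o[2])/d[2]
def proj(n,P,C=None):
    M,T=C or cam(n); p=(np.atleast_2d(P)-T[:3,3])@T[:3,:3]
    return np.c_[M[0,2]+M[0,0]*p[:,0]/-p[:,2], M[1,2]-M[1,1]*p[:,1]/-p[:,2]]
def tri(uvs):
    A=np.zeros((3,3));b=np.zeros(3)
    for n,uv in uvs:
        o,d=ray(n,uv); d=d/np.linalg.norm(d); Q=np.eye(3)-np.outer(d,d); A+=Q;b+=Q@o
    return np.linalg.solve(A,b)
def snap(n,name,crop=None,scale=1):
    im=arm.get_image(n)[:,:,::-1].copy()
    if crop: x,y,w,h=crop; im=im[y:y+h,x:x+w]
    if scale!=1: im=cv2.resize(im,None,fx=scale,fy=scale,interpolation=cv2.INTER_CUBIC)
    cv2.imwrite(f"pics/{name}.png",im); return im
E
python3 - <<'E'
from h import *
snap("top","b1",(90,210,200,150),4); snap("top","b2",(245,190,200,150),4); snap("top","b3",(440,215,200,150),4)
for c in ("top","scene"):
  for t in ("jar1","lid_tab","lid_hinge","lower_tray","upper_tray","handle","case"):
    for s in arm.silhouettes(c,t)[:5]:
        m=s["mask"]; ys,xs=np.nonzero(m)
        print(c,t,round(s["score"],2),[int(v) for v in s["rect"]],len(xs),round(xs.mean(),1),round(ys.mean(),1))
E
```

```text
top lid_tab 0.97 [254, 208, 152, 136] 16719 328.2 267.7
top lid_hinge 0.55 [256, 207, 146, 138] 16439 328.3 267.7
top lower_tray 0.56 [97, 228, 118, 145] 11465 157.0 301.0
top upper_tray 0.72 [459, 232, 100, 125] 10763 509.3 295.7
top handle 0.97 [463, 230, 95, 128] 10649 509.3 295.8
top case 0.77 [254, 203, 148, 144] 16858 328.2 267.0
scene jar1 0.36 [407, 267, 3, -2] 1 409.0 265.0
scene lid_tab 0.77 [247, 189, 183, 119] 12249 342.8 244.7
scene lid_hinge 0.6 [244, 186, 191, 122] 12270 342.9 244.6
scene lower_tray 0.78 [438, 258, 174, 146] 14574 521.7 329.3
scene upper_tray 0.96 [165, 148, 126, 91] 5940 228.3 192.9
scene handle 0.88 [167, 151, 125, 82] 5923 228.1 192.9
scene handle 0.43 [247, 186, 187, 122] 12202 343.0 244.6
scene case 0.6 [246, 188, 187, 147] 18032 342.6 259.5
```

```bash
ls pics
```

```text
a_scene.png
a_top.png
a_wrist.png
b1.png
b2.png
b3.png
```

View pics/b1.png

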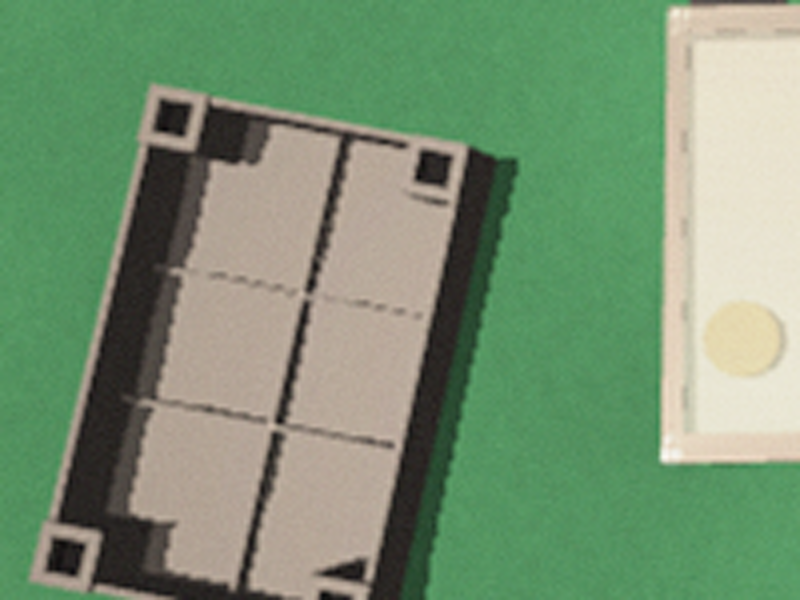

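View pics/b2.png

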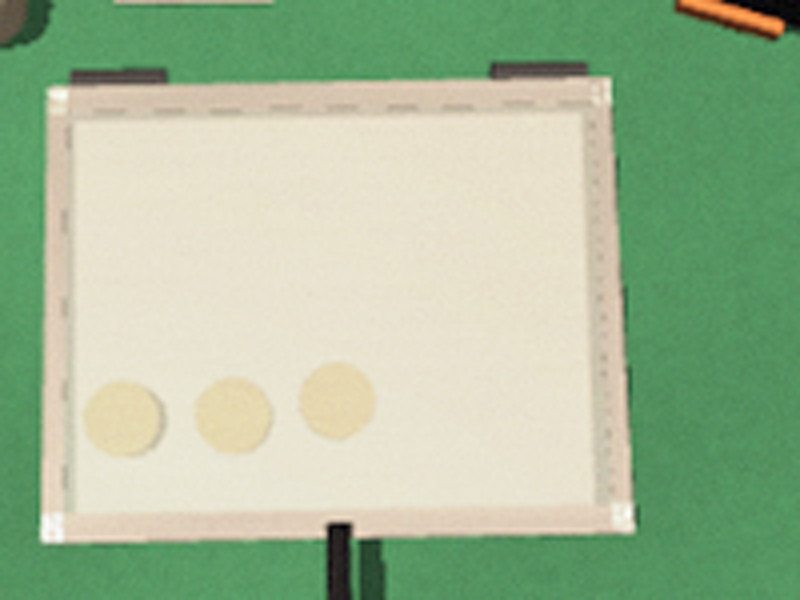

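View pics/b3.png

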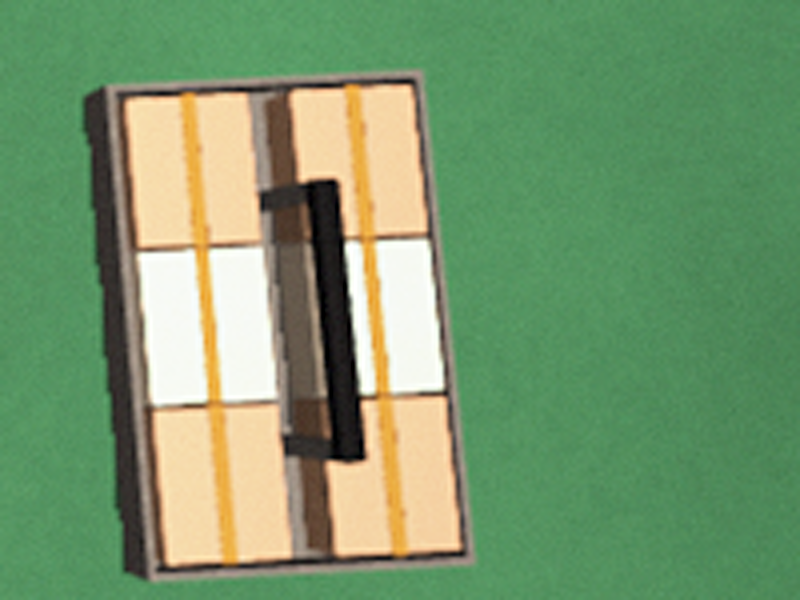

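```bash
python3 - <<'E'
from h import *
def u(x,y,ox,oy): return np.array([(x+.5)/4-.5+ox,(y+.5)/4-.5+oy])
def rt(p,X): 
    c,s=np.cos(p[2]),np.sin(p[2]); X=np.asarray(X,float); return np.c_[p[0]+c*X[:,0]-s*X[:,1],p[1]+s*X[:,0]+c*X[:,1],X[:,2]]
top=cam("top")
def fit(X,U,p0):
    r=least_squares(lambda p:(proj("top",rt(p,X),top)-U).ravel(),p0); print(r.x.round(3),"res",r.fun.reshape(-1,2).round(2).tolist()); return r.x
# lower
X=[[115,70,70],[115,-70,70],[-115,70,70]]
U=np.array([u(174,118,90,210),u(434,168,90,210),u(67,557,90,210)])
print("lower",[plane("top",a,70).round(1).tolist() for a in U]); fit(X,U,[500,350,0])
X=[[130,85,51],[130,-85,51],[-130,-85,51],[-130,85,51]]
U=np.array([u(106,86,440,215),u(421,71,440,215),u(474,562,440,215),u(148,580,440,215)])
print("upper",[plane("top",a,51).round(1).tolist() for a in U]); fit(X,U,[450,-350,0])
hd=[u(323,180,440,215),u(347,460,440,215)]
print("handle",[plane("top",a,119).round(1).tolist() for a in hd])
U=np.array([u(48,88,245,190),u(610,78,245,190),u(633,532,245,190),u(42,542,245,190)])
print("lid@85",[plane("top",a,85).round(1).tolist() for a in U])
def lid(p):
    X=[]
    a=p[3]
    for l,y in((p[4],146),(p[4],-146),(234,-146),(234,146)):
        hx,hz=-l,8; X.append([115+hx*np.cos(a)+hz*np.sin(a),y,79-hx*np.sin(a)+hz*np.cos(a)])
    return rt(p,X)
r=least_squares(lambda p:(proj("top",lid(p),top)-U).ravel(),[450,0,0,.1,2]); print("lid",r.x.round(3),r.fun.round(2))
for a in((123,418),(233,415),(337,400)): print("jar",plane("top",u(*a,245,190),67).round(1))
snap("scene","c1",(230,180,200,150),4)
E
```

```text
lower [[652.3, 419.8, 70.0], [625.7, 282.9, 70.0], [426.9, 464.0, 70.0]]
[ 5.26217e+02  3.73321e+02 -1.93000e-01] res [[-0.11, -0.09], [0.15, -0.01], [-0.05, 0.09]]
upper [[659.7, -283.6, 51.0], [667.4, -452.3, 51.0], [410.2, -464.8, 51.0], [401.5, -295.4, 51.0]]
[ 5.34769e+02 -3.74026e+02  4.70000e-02] res [[-0.31, -0.43], [0.17, -0.58], [0.18, 0.64], [-0.05, 0.3]]
handle [[603.1, -369.1, 119.0], [466.2, -373.6, 119.0]]
lid@85 [[707.4, 160.0, 85.0], [712.0, -132.1, 85.0], [478.9, -138.8, 85.0], [474.6, 159.6, 85.0]]
lid [5.95172e+02 1.23490e+01 1.50000e-02 8.30000e-02 1.54100e+00] [-0.16 -0.08  0.09  0.08  0.03 -0.03  0.03  0.03]
jar [537.1 121.1  67. ]
jar [538.5  64.1  67. ]
jar [546.1  10.2  67. ]
```

View pics/c1.png

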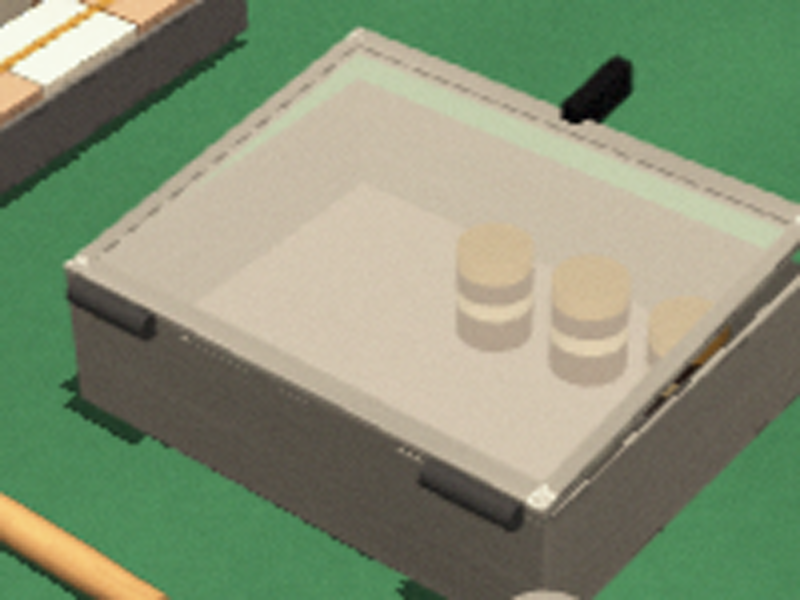

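```bash
cat >> h.py <<'E'
def pose():
    s=arm.observe(); m=R.from_quat(s["tool_rot"]).as_matrix()
    print("t",round(s["time_s"],2),"tcp",s["tool_pos"].round(1),"jaw(y)",round(float(np.arctan2(m[1,1],m[0,1])),3),"zax",round(float(np.arctan2(m[1,2],m[0,2])),3),"F",s["wrist_force"].round(1),"w",round(s["width"],1),"xz",m[2,0].round(3),"j",s["joints"].round(2)); return s
E
python3 - <<'E'
from h import *
pose()
for a in (0,.083,.12):
    P=[710-260*np.cos(a)+6*np.sin(a),10,79+6*np.cos(a)+260*np.sin(a)]
    print(a,np.round(P,1),proj("top",P).round(1),proj("scene",P).round(1))
E
```

```text
t 1.05 tcp [174.  521.8 302.7] jaw(y) 1.249 zax -0.322 F [-0.3 -0.6  0.7] w 93.9 xz -1.0 j [ 1.15  0.09  1.37  0.    1.68 -0.1 ]
0 [450.  10.  85.] [[329.3 337.3]] [[380.3 213.2]]
0.083 [451.4  10.  106.5] [[329.4 337.4]] [[380.2 205. ]]
0.12 [452.6  10.  116.1] [[329.5 337.1]] [[380.1 201.4]]
```

```bash
python3 -m creep '[[0.023,-0.043,0,0.04,0.6],[0.023,-0.043,0,0.04,0.6],[0.023,-0.043,0,0.04,0.6],[0.023,-0.043,0,0.04,0.6],[0.023,-0.043,0,0.04,0.6],[0.023,-0.043,0,0.04,0.6],[0.023,-0.043,0,0.03,0.6],[0.023,-0.043,0,0.03,0.6],[0.023,-0.043,0,0.03,0.6],[0.023,-0.043,0,0,0.6]]' 30; python3 -c "
from h import *
pose()"
```

```text
time_s: 2.3
tool_pos: [407.3, 80.4, 303.6]
tool_rot: [-0.009, 0.705, 0.011, 0.709]
wrist_force: [-0.0, 0.5, 0.2]
width: 56.2
t 2.3 tcp [407.3  80.4 303.6] jaw(y) 1.598 zax 0.027 F [-0.   0.5  0.2] w 56.2 xz -1.0 j [ 0.06 -0.22  1.66  0.    1.7  -1.54]
```

```bash
python3 -m creep '[[0.02,-0.035,-0.02,-0.012,0.6],[0.015,-0.025,-0.02,0,0.6],[0.005,-0.008,0,0,0.6],[0,0,0,0,0.6]]' 30; python3 -c "
from h import *
pose(); snap('wrist','d1')"
```

```text
time_s: 2.8
tool_pos: [449.3, 7.7, 264.2]
tool_rot: [-0.002, 0.704, 0.004, 0.711]
wrist_force: [-0.2, -0.1, -0.3]
width: 56.1
t 2.8 tcp [449.3   7.7 264.2] jaw(y) 1.58 zax 0.009 F [-0.2 -0.1 -0.3] w 56.1 xz -1.0 j [-0.11 -0.13  1.66  0.    1.6  -1.69]
```

View pics/d1.png

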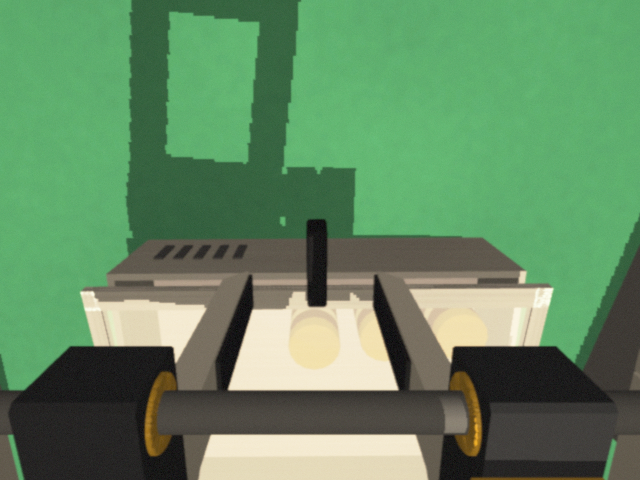

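```bash
python3 -m creep '[[0.001,0.001,-0.03,0,0.6],[0,0,-0.026,0,0.6],[0,0,-0.014,0,0.6],[0,0,-0.006,0,0.6],[0,0,0,0,0]]' 30; python3 - <<'E'
from h import *
C=cam("wrist"); s=pose(); snap('wrist','d2'); 
E
```

```text
time_s: 3.48
tool_pos: [450.9, 13.5, 192.1]
tool_rot: [-0.005, 0.7, 0.007, 0.714]
wrist_force: [-0.5, 0.4, 0.8]
width: 49.2
t 3.48 tcp [450.9  13.5 192.1] jaw(y) 1.588 zax 0.017 F [-0.5  0.4  0.8] w 49.2 xz -1.0 j [-0.1  -0.1   1.78  0.01  1.44 -1.69]
```

View pics/d2.png

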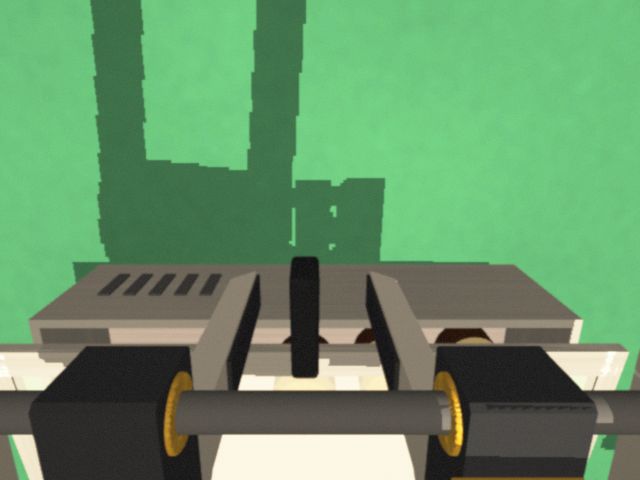

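```bash
python3 -m creep '[[0,-0.0035,-0.004,0,0.5],[0,0,0,0,0],[0,0,0,0,0],[0,0,0,0,0],[0,0,0,0,0],[0,0,0,0,0]]' 30; python3 - <<'E'
from h import *
C=cam("wrist"); s=pose(); snap('wrist','d3'); 
E
```

```text
time_s: 4.28
tool_pos: [452.2, 10.0, 190.4]
tool_rot: [-0.004, 0.698, 0.008, 0.716]
wrist_force: [0.1, -0.2, -0.2]
width: 11.8
t 4.28 tcp [452.2  10.  190.4] jaw(y) 1.587 zax 0.016 F [ 0.1 -0.2 -0.2] w 11.8 xz -1.0 j [-0.11 -0.1   1.78  0.01  1.43 -1.7 ]
```

View pics/d3.png

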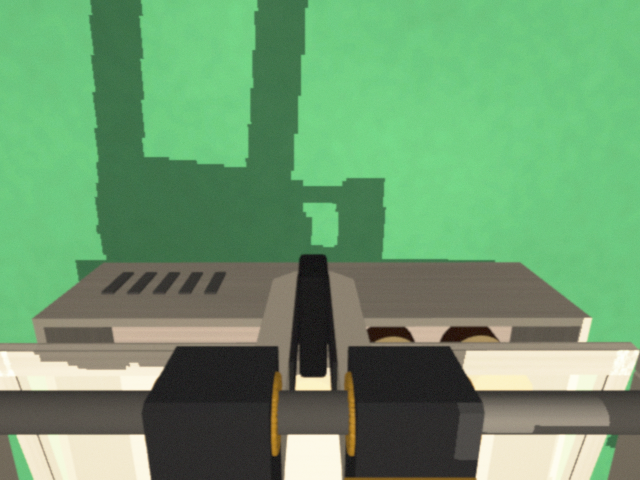

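```bash
python3 -m creep '[[0.002,0,0.013,0,0],[0.0025,0,0.0125,0,0],[0.0035,0,0.0125,0,0],[0.0035,0,0.0125,0,0],[0.0095,0,0.024,0,0],[0.012,0,0.023,0,0],[0,0,0,0,0]]' 30; python3 - <<'E'
from h import *
s=pose(); snap('scene','d4',(200,80,260,220),3); 
E
```

```text
time_s: 5.2
tool_pos: [485.6, 10.4, 289.6]
tool_rot: [-0.004, 0.7, 0.008, 0.714]
wrist_force: [3.4, 1.6, -1.2]
width: 12.1
t 5.2 tcp [485.6  10.4 289.6] jaw(y) 1.587 zax 0.016 F [ 3.4  1.6 -1.2] w 12.1 xz -1.0 j [-0.1  -0.06  1.55  0.01  1.64 -1.69]
```

View pics/d4.png

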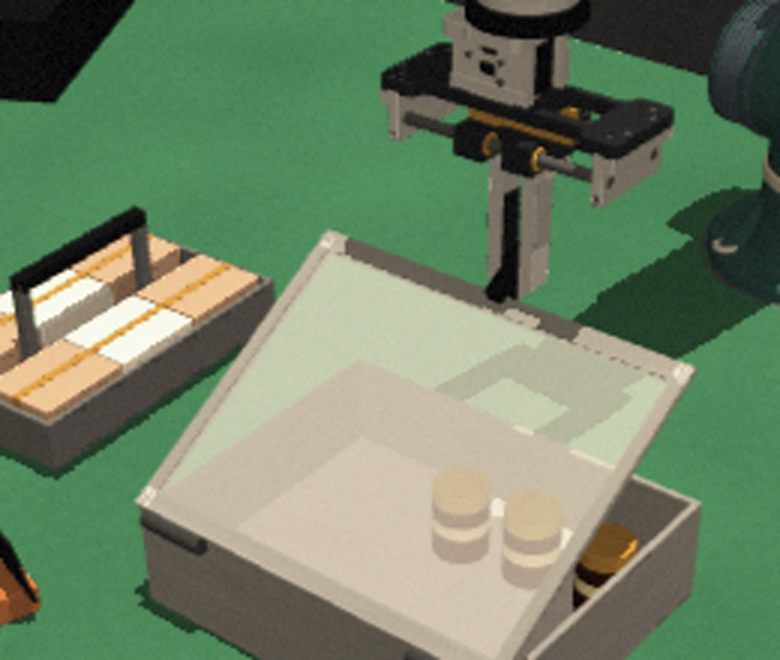

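```bash
python3 -m creep '[[0.0125,0,0.0195,0,0],[0.016,0,0.020,0,0],[0.018,0.0005,0.0185,0,0],[0.020,0.0005,0.0165,0,0],[0.0215,0.0005,0.0145,0,0],[0.0225,0.0005,0.012,0,0],[0.018,0,0.0075,0,0],[0.009,0,0.003,0,0],[0,0,0,0,0],[0,0,0,0,0]]' 30; python3 - <<'E'
from h import *
s=pose(); x=s["tool_pos"][0]-710; z=s["tool_pos"][2]-78-79; print(np.hypot(x,z), np.arctan2(z,-x)-.023)
E
```

```text
time_s: 6.5
tool_pos: [607.1, 12.3, 390.2]
tool_rot: [-0.004, 0.725, 0.007, 0.689]
wrist_force: [1.4, 1.2, -2.4]
width: 11.9
t 6.5 tcp [607.1  12.3 390.2] jaw(y) 1.585 zax 0.015 F [ 1.4  1.2 -2.4] w 11.9 xz -0.999 j [-0.07  0.25  1.01  0.    1.93 -1.66]
254.89157945853134 1.1321221361631606
```

```bash
python3 -m creep '[[0.012,0,0.005,0,0],[0.012,0,0.0045,0,0],[0.003,0,0.001,0,0],[0,0,0,0,0]]' 30; python3 - <<'E'
from h import *
s=pose(); m=R.from_quat(s["tool_rot"]).as_matrix(); g=s["tool_pos"]+78*m[:,0];x=g[0]-710; z=g[2]-79; print(g.round(1),np.hypot(x,z), np.arctan2(z,-x)-.023)
snap('scene','d5',(200,40,260,220),3)
E
```

```text
time_s: 7.0
tool_pos: [628.6, 12.6, 397.9]
tool_rot: [-0.003, 0.731, 0.007, 0.682]
wrist_force: [1.0, 0.7, -1.8]
width: 11.5
t 7.0 tcp [628.6  12.6 397.9] jaw(y) 1.585 zax 0.015 F [ 1.   0.7 -1.8] w 11.5 xz -0.998 j [-0.07  0.31  0.92 -0.    1.98 -1.66]
[623.2  12.9 320.1] 256.25347703311303 1.2020307615055779
```

View pics/d5.png

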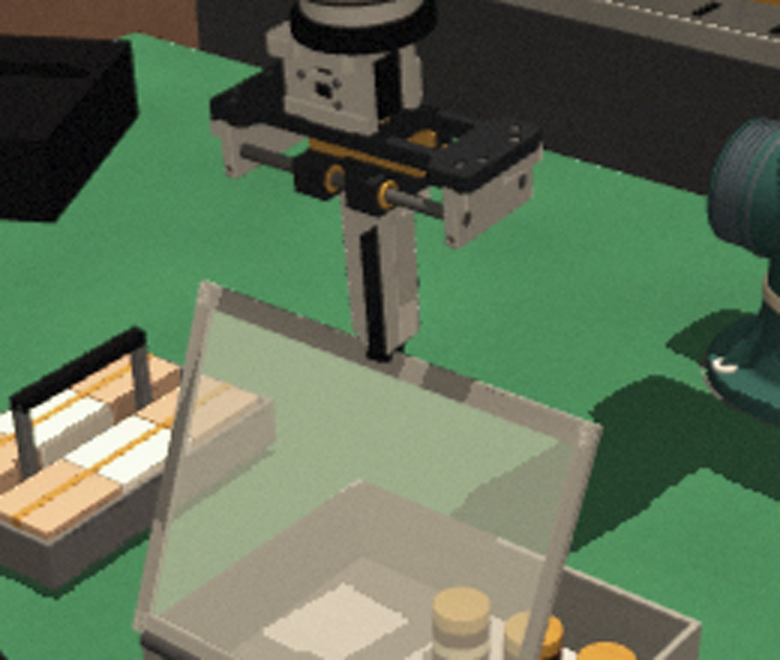

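```bash
python3 -m creep '[[0,0,0,0,0.4],[0,0,0,0,0.4],[0,0,0,0,0.4],[0,0,0.02,0,0.4],[0,0,0.03,0,0.4],[-0.02,0,0.01,0,0.5],[-0.05,0,0,0.1,0.6],[-0.05,0,0,0.15,0.6],[-0.03,0,0,0.15,0.6],[0,0,0,0,0.6]]' 30; python3 - <<'E'
from h import *
s=pose()
snap('scene','d6',(200,40,260,220),3); snap('top','d7',(90,150,260,220),3)
for t in ("jar1",):
  for c in ("top","scene"):
    for s in arm.silhouettes(c,t)[:5]:
        ys,xs=np.nonzero(s["mask"]); print(c,t,round(s["score"],2),[int(v) for v in s["rect"]],round(xs.mean(),1),round(ys.mean(),1))
E
```

```text
time_s: 8.3
tool_pos: [476.1, 11.1, 462.7]
tool_rot: [-0.153, 0.71, 0.145, 0.672]
wrist_force: [0.1, 0.7, -0.8]
width: 56.6
t 8.3 tcp [476.1  11.1 462.7] jaw(y) 1.995 zax 0.424 F [ 0.1  0.7 -0.8] w 56.6 xz -0.998 j [-0.08 -0.02  1.17 -0.03  2.04 -2.09]
top jar1 0.49 [326, 279, 9, 5] 330.2 283.0
scene jar1 0.7 [390, 252, 20, 32] 399.6 265.3
scene jar1 0.59 [375, 248, 12, 27] 382.7 262.4
```

View pics/d6.png

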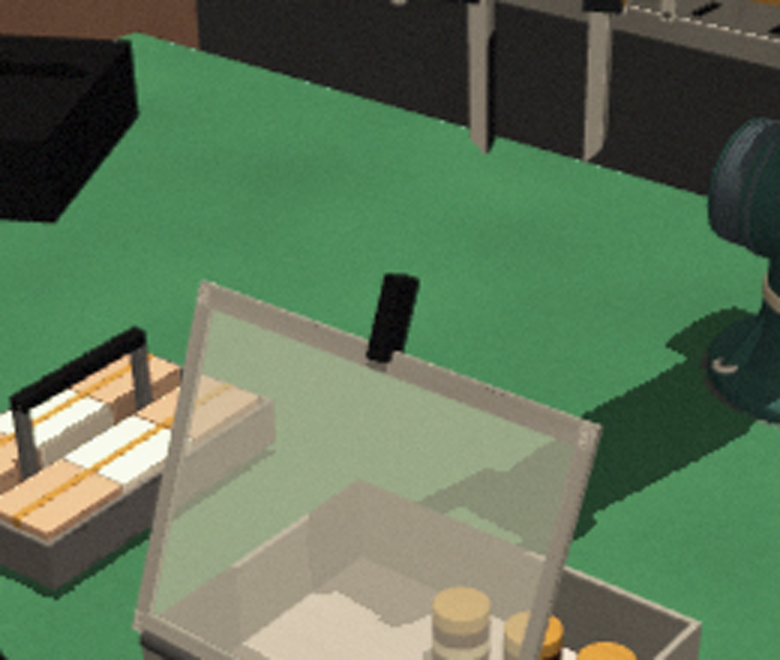

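View pics/d7.png

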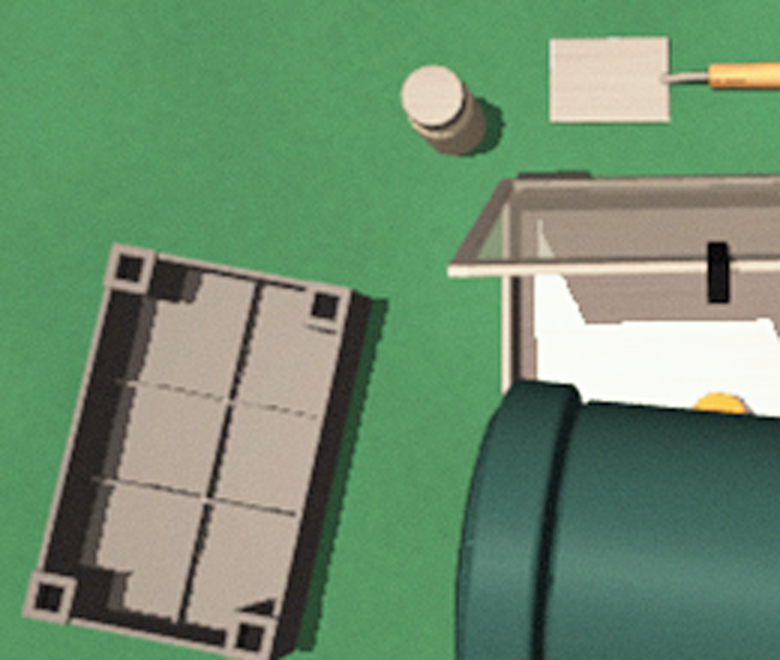

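```bash
sed -i 's/"j",s\["joints"\].round(2))/"xax",m[:2,0].round(3),"grasp",(s["tool_pos"]+78*m[:,0]).round(1),"j",s["joints"].round(2))/' h.py
python3 -m creep '[[0.0015,0.01,-0.0195,-0.18,0.6],[0.0015,0.01,-0.0195,-0.18,0.6],[0.0015,0.01,-0.0195,-0.18,0.6],[0.0015,0.01,-0.0195,-0.18,0.6],[0.0015,0.01,-0.0195,-0.18,0.6],[0.0015,0.01,-0.0195,-0.18,0.6],[0.0015,0.01,-0.0195,-0.18,0.6],[0.0015,0.01,-0.0195,-0.18,0.6],[0.0015,0.01,-0.0195,-0.18,0.6],[0.0015,0.01,-0.0195,-0.18,0.6],[0.0015,0.01,-0.0195,-0.18,0.6],[0,0,0,0,0.6]]' 20; python3 - <<'E'
from h import *
s=pose(); snap('wrist','e1')
for s in arm.silhouettes("wrist","jar1")[:5]:
        ys,xs=np.nonzero(s["mask"]); print(round(s["score"],2),[int(v) for v in s["rect"]],round(xs.mean(),1),round(ys.mean(),1))
E
```

```text
time_s: 10.0
tool_pos: [509.0, 123.6, 225.9]
tool_rot: [0.529, 0.503, -0.503, 0.463]
wrist_force: [0.3, 0.4, 0.2]
width: 56.4
t 10.0 tcp [509.  123.6 225.9] jaw(y) -0.065 zax -1.637 F [0.3 0.4 0.2] w 56.4 xz -0.998 xax [-0.012  0.066] grasp [508.  128.7 148.1] j [0.1  0.06 1.56 0.07 1.53 0.16]
0.82 [326, 219, 66, 74] 355.5 254.9
0.62 [332, 291, 55, 86] 357.9 335.2
```

View pics/e1.png

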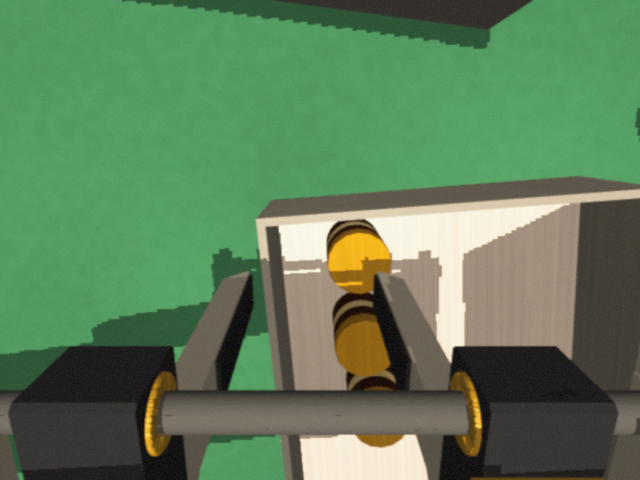

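```bash
python3 - <<'E'
from h import *
C=cam("wrist")
for uv in ((360,263),(364,346),(380,414)): print(plane("wrist",uv,67,C).round(1))
# case front wall inner edge / corner
print(plane("wrist",(262,218),78,C).round(1))
E
```

```text
[537.8 122.9  67. ]
[538.1  66.7  67. ]
[546.9  16.2  67. ]
[481.2 156.9  78. ]
```

```bash
python3 -m creep '[[0.015,-0.004,-0.01,0.03,0.6],[0.0145,-0.003,-0.02,0.03,0.6],[0,0,-0.025,0.005,0.6],[0,0,-0.02,0,0.6],[0,0,-0.015,0,0.6],[0,0,-0.004,0,0.6],[0,0,0,0,0.6]]' 20; python3 - <<'E'
from h import *
s=pose(); snap('wrist','e2')
E
```

```text
time_s: 10.98
tool_pos: [548.7, 113.7, 149.4]
tool_rot: [0.516, 0.517, -0.477, 0.488]
wrist_force: [-0.5, 0.6, -1.2]
width: 56.4
t 10.97 tcp [548.7 113.7 149.4] jaw(y) 0.012 zax -1.558 F [-0.5  0.6 -1.2] w 56.4 xz -0.998 xax [0.01  0.068] grasp [549.5 119.   71.6] j [0.07 0.18 1.58 0.07 1.37 0.05]
```

View pics/e2.png

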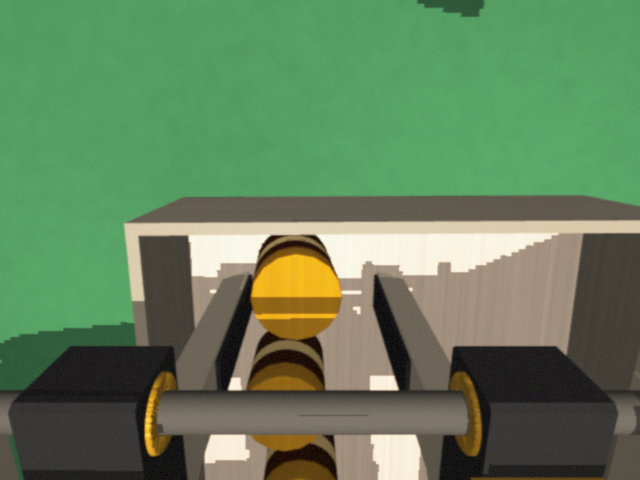

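```bash
python3 -m creep '[[-0.006,0.002,0,-0.006,0.6],[-0.004,0.001,0,0,0.6],[0,0,-0.008,0,0.6],[0,0,-0.007,0,0.6],[0,0,-0.003,0,0.6],[0,0,0,0,0.6]]' 20; python3 - <<'E'
from h import *
s=pose(); C=cam("wrist"); snap('wrist','e3')
E
```

```text
time_s: 11.78
tool_pos: [538.0, 117.0, 130.0]
tool_rot: [0.518, 0.516, -0.479, 0.487]
wrist_force: [0.8, -0.5, -0.3]
width: 56.5
t 11.78 tcp [538. 117. 130.] jaw(y) 0.006 zax -1.564 F [ 0.8 -0.5 -0.3] w 56.5 xz -0.998 xax [0.01  0.068] grasp [538.8 122.2  52.2] j [0.08 0.17 1.63 0.07 1.33 0.06]
```

View pics/e3.png

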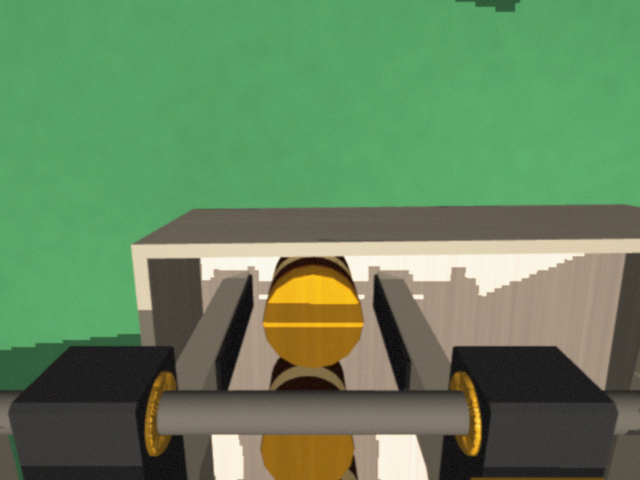

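```bash
python3 -m creep '[[0,0,0,0,0.3],[0,0,0,0,0.3],[0,0,0,0,0.3],[0,0,0,0,0.3],[0,0,0.01,0,0.3],[0,0,0.025,0,0.3],[0,0,0.025,0,0.3],[0,0,0.02,0,0.3],[0,0.005,0.005,0,0.3],[0,0,0,0,0.3]]' 20; python3 - <<'E'
from h import *
s=pose(); C=cam("wrist"); snap('scene','e4',(250,150,370,260),2)
E
```

```text
time_s: 13.08
tool_pos: [537.8, 122.2, 219.5]
tool_rot: [0.518, 0.515, -0.478, 0.487]
wrist_force: [0.2, -0.8, -1.4]
width: 40.1
t 13.07 tcp [537.8 122.2 219.5] jaw(y) 0.006 zax -1.564 F [ 0.2 -0.8 -1.4] w 40.1 xz -0.998 xax [0.011 0.068] grasp [538.6 127.5 141.7] j [0.09 0.11 1.52 0.07 1.5  0.08]
```

View pics/e4.png

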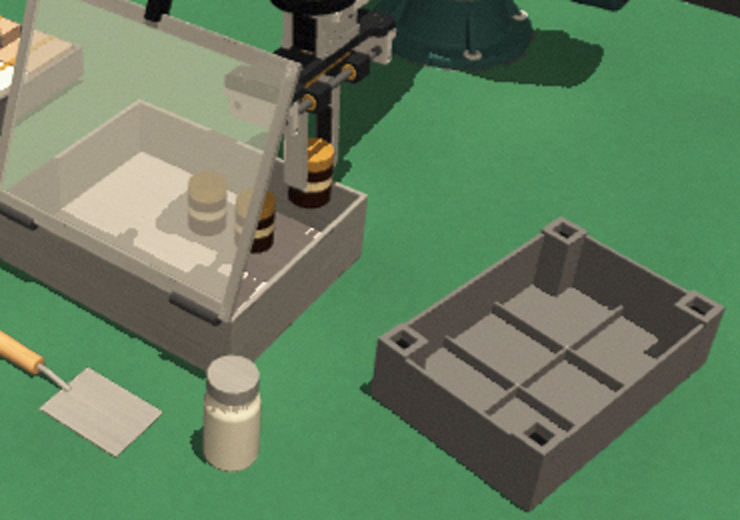

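```bash
python3 -m creep '[[0,0.02,0,0,0.3],[0,0.035,0,-0.03,0.3],[0.01,0.04,0,-0.04,0.3],[0.015,0.04,0,-0.04,0.3],[0.015,0.03,0,-0.04,0.3],[0.008,0.015,0,-0.03,0.3],[0.003,0.006,0,-0.01,0.3],[0,0,0,0,0.3]]' 20; python3 - <<'E'
from h import *
s=pose(); C=cam("wrist"); snap('wrist','e5'); snap('top','e6',(90,210,200,170),4)
E
```

```text
time_s: 14.12
tool_pos: [584.3, 321.6, 209.1]
tool_rot: [0.561, 0.467, -0.528, 0.435]
wrist_force: [0.1, -0.1, -1.1]
width: 40.0
t 14.12 tcp [584.3 321.6 209.1] jaw(y) -0.187 zax -1.758 F [ 0.1 -0.1 -1.1] w 40.0 xz -0.998 xax [0.007 0.064] grasp [584.8 326.6 131.3] j [0.4  0.36 1.23 0.06 1.52 0.58]
```

View pics/e5.png

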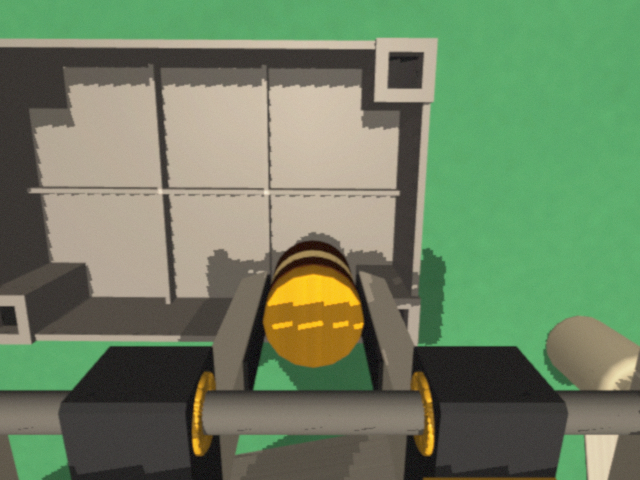

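View pics/e6.png

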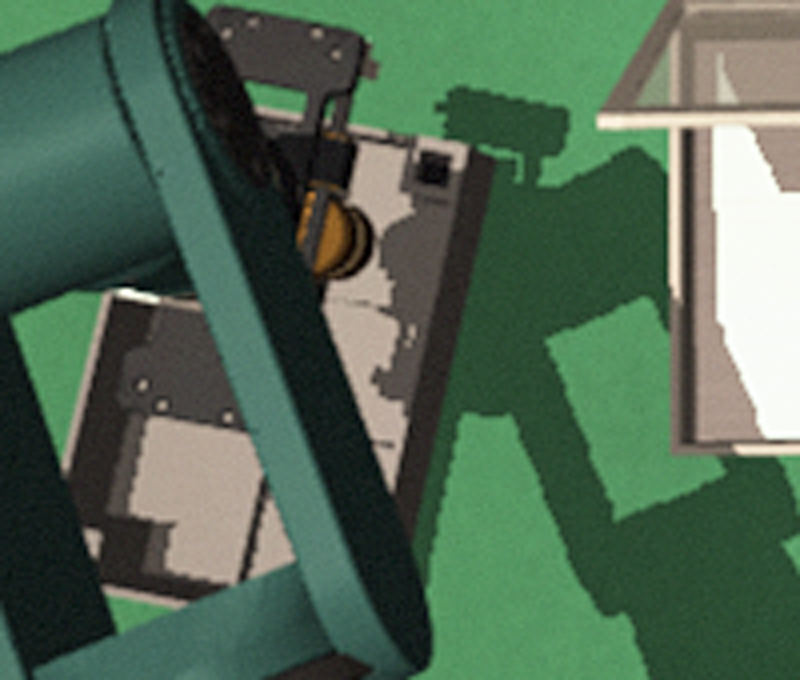

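```bash
python3 - <<'E'
from h import *
C=cam("wrist"); print(plane("wrist",(405,70),70,C).round(1),plane("wrist",(267,191),17,C).round(1))
E
python3 -m creep '[[0.004,-0.003,-0.01,0,0.3],[0.003,-0.002,-0.02,0,0.3],[0,0,-0.022,0,0.3],[0,0,-0.018,0,0.3],[0,0,-0.006,0,0.3],[0,0,-0.002,0,0.3],[0,0,0,0,0.3]]' 20; python3 - <<'E'
from h import *
s=pose(); snap("wrist","e7")
E
```

```text
[651.3 420.9  70. ] [561.5 368.1  17. ]
time_s: 15.1
tool_pos: [591.6, 312.0, 125.8]
tool_rot: [0.561, 0.465, -0.529, 0.434]
wrist_force: [0.2, -0.2, -0.9]
width: 39.7
t 15.1 tcp [591.6 312.  125.8] jaw(y) -0.192 zax -1.763 F [ 0.2 -0.2 -0.9] w 39.7 xz -0.998 xax [0.007 0.063] grasp [592.2 316.9  47.9] j [0.38 0.42 1.32 0.06 1.37 0.56]
```

View pics/e7.png

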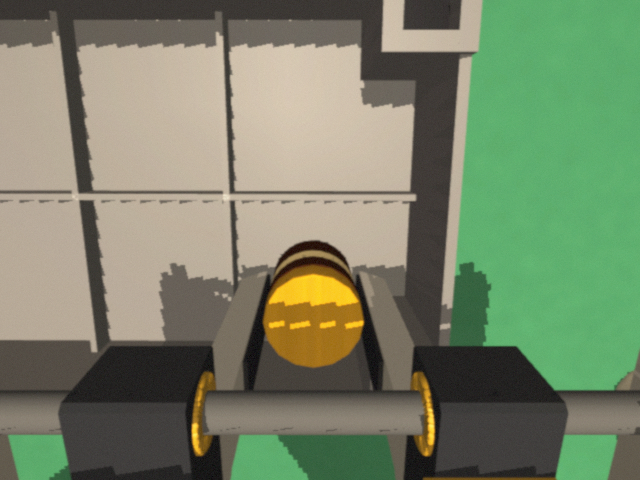

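```bash
python3 -m creep '[[0,0.0035,0,0,0.3],[0,0,-0.002,0,0.3],[0,0,-0.002,0,0.3],[0,0,0,0,0.55],[0,0,0,0,0.55],[0,0,0,0,0.55],[0,0,0,0,0.58],[0,0,0.02,0,0.58],[0,0,0.03,0,0.58],[0,0,0.03,0,0.58],[0,0,0,0,0.58]]' 20; python3 - <<'E'
from h import *
s=pose(); snap("wrist","e8")
E
```

```text
time_s: 16.52
tool_pos: [593.1, 316.3, 211.5]
tool_rot: [0.564, 0.464, -0.526, 0.435]
wrist_force: [-0.2, 0.7, -0.5]
width: 54.5
t 16.52 tcp [593.1 316.3 211.5] jaw(y) -0.192 zax -1.762 F [-0.2  0.7 -0.5] w 54.5 xz -0.998 xax [0.015 0.066] grasp [594.3 321.5 133.7] j [0.38 0.36 1.22 0.06 1.52 0.57]
```

View pics/e8.png

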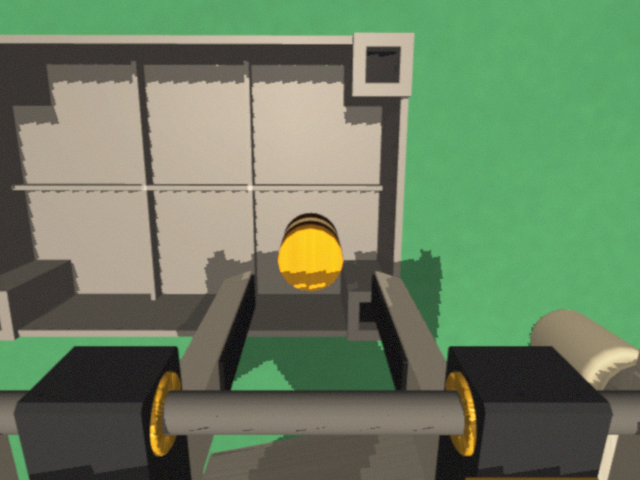

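```bash
python3 -m creep '[[-0.02,-0.015,0.005,0.03,0.6],[-0.02,-0.03,0.003,0.04,0.6],[-0.012,-0.04,0,0.04,0.6],[-0.003,-0.045,0,0.04,0.6],[0,-0.045,0,0.03,0.6],[0,-0.04,0,0.01,0.6],[0,-0.025,0,0,0.6],[0,-0.008,0,0,0.6],[0,0,0,0,0.6]]' 20; python3 - <<'E'
from h import *
s=pose(); snap("wrist","f1")
E
```

```text
time_s: 17.7
tool_pos: [529.0, 61.0, 203.6]
tool_rot: [0.508, 0.522, -0.488, 0.48]
wrist_force: [-0.3, -0.2, -0.3]
width: 56.5
t 17.7 tcp [529.   61.  203.6] jaw(y) 0.006 zax -1.566 F [-0.3 -0.2 -0.3] w 56.5 xz -0.998 xax [-0.022  0.062] grasp [527.3  65.8 125.8] j [-0.02  0.1   1.56  0.06  1.51 -0.03]
```

View pics/f1.png

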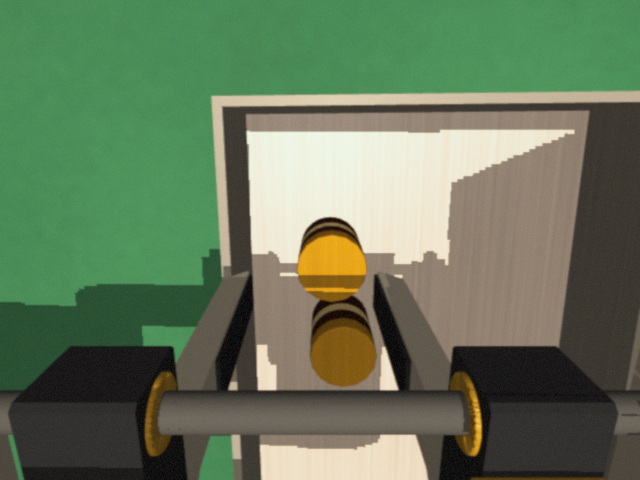

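```bash
python3 -c "
from h import *
C=cam('wrist'); print(plane('wrist',(332,266),67,C).round(1),plane('wrist',(343,350),67,C).round(1))"
python3 -m creep '[[0.007,0,0,0,0.6],[0.003,0,-0.005,0,0.6],[0,0,-0.02,0,0.6],[0,0,-0.02,0,0.6],[0,0,-0.01,0,0.6],[0,0,-0.004,0,0.6],[0,0,0,0,0.6]]' 20; python3 - <<'E'
from h import *
s=pose()
E
```

```text
[537.4  68.   67. ] [544.7  16.8  67. ]
time_s: 18.62
tool_pos: [541.0, 65.8, 142.5]
tool_rot: [0.507, 0.524, -0.486, 0.482]
wrist_force: [0.2, 0.7, -0.2]
width: 56.6
t 18.62 tcp [541.   65.8 142.5] jaw(y) 0.014 zax -1.558 F [ 0.2  0.7 -0.2] w 56.6 xz -0.998 xax [-0.021  0.063] grasp [539.3  70.7  64.7] j [-0.01  0.17  1.6   0.06  1.39 -0.04]
```

```bash
python3 -m creep '[[-0.001,-0.004,0,-0.01,0.6],[0,0,-0.006,0,0.6],[0,0,-0.005,0,0.6],[0,0,0,0,0.6]]' 20; python3 - <<'E'
from h import *
s=pose(); snap("wrist","f2")
E
```

```text
time_s: 19.12
tool_pos: [540.8, 61.3, 132.6]
tool_rot: [0.511, 0.52, -0.488, 0.48]
wrist_force: [0.6, 0.1, 0.3]
width: 55.9
t 19.12 tcp [540.8  61.3 132.6] jaw(y) 0.003 zax -1.569 F [0.6 0.1 0.3] w 55.9 xz -0.998 xax [-0.017  0.063] grasp [539.5  66.2  54.8] j [-0.02  0.18  1.62  0.06  1.37 -0.04]
```

View pics/f2.png

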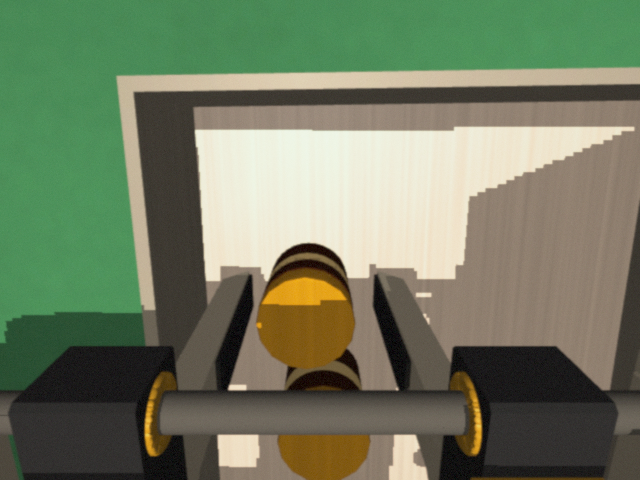

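```bash
python3 -m creep '[[-0.001,0,-0.002,0,0.3],[0,0,0,0,0.3],[0,0,0,0,0.3],[0,0,0,0,0.3],[0,0,0.01,0,0.3],[0,0,0.025,0,0.3],[0,0,0.025,0,0.3],[0,0.005,0.02,0,0.3],[-0.002,0.02,0.003,0,0.3],[-0.003,0.035,0,-0.02,0.3],[-0.003,0.04,0,-0.04,0.3],[-0.003,0.045,0,-0.04,0.3],[-0.003,0.045,0,-0.04,0.3],[-0.003,0.04,0,-0.03,0.3],[0,0.02,0,-0.02,0.3],[0,0.006,0,0,0.3],[0,0,0,0,0.3]]' 20; python3 - <<'E'
from h import *
s=pose(); snap("wrist","f3")
E
```

```text
time_s: 21.3
tool_pos: [514.8, 332.1, 212.2]
tool_rot: [0.556, 0.471, -0.534, 0.429]
wrist_force: [-0.6, 0.7, -0.4]
width: 39.8
t 21.3 tcp [514.8 332.1 212.2] jaw(y) -0.19 zax -1.762 F [-0.6  0.7 -0.4] w 39.8 xz -0.998 xax [-0.014  0.065] grasp [513.8 337.2 134.4] j [0.45 0.25 1.37 0.06 1.51 0.64]
```

View pics/f3.png

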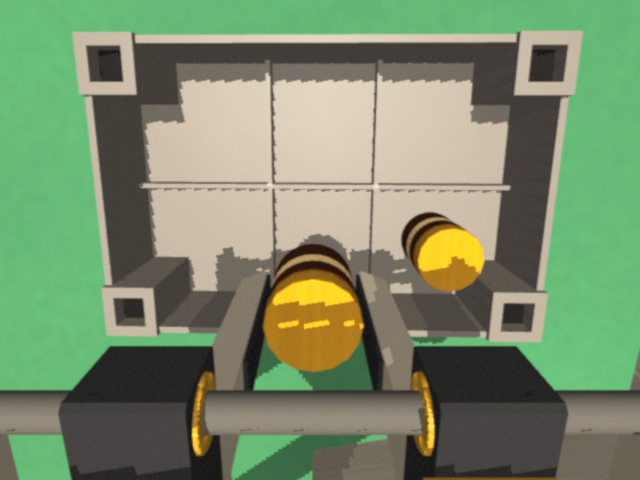

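```bash
python3 -m creep '[[0.003,0.001,-0.01,0,0.3],[0.001,0.001,-0.02,0,0.3],[0,0.001,-0.022,0,0.3],[0,0.001,-0.018,0,0.3],[0,0,-0.006,0,0.3],[0,0,-0.003,0,0.3],[0,0,0,0,0.3]]' 20; python3 - <<'E'
from h import *
s=pose()
E
```

```text
time_s: 22.22
tool_pos: [520.9, 331.2, 129.4]
tool_rot: [0.558, 0.468, -0.536, 0.428]
wrist_force: [-0.3, -0.2, -1.0]
width: 39.8
t 22.23 tcp [520.9 331.2 129.4] jaw(y) -0.197 zax -1.769 F [-0.3 -0.2 -1. ] w 39.8 xz -0.998 xax [-0.013  0.064] grasp [519.9 336.2  51.6] j [0.45 0.31 1.46 0.06 1.36 0.63]
```

```bash
python3 -m creep '[[0,0,-0.004,0,0.3],[0,0,-0.002,0,0.3],[0,0,-0.001,0,0.3],[0,0,0,0,0.3]]' 20; python3 - <<'E'
from h import *
s=pose()
E
```

```text
time_s: 22.72
tool_pos: [521.8, 331.8, 124.1]
tool_rot: [0.559, 0.468, -0.534, 0.428]
wrist_force: [-0.5, 0.0, -1.7]
width: 39.7
t 22.73 tcp [521.8 331.8 124.1] jaw(y) -0.197 zax -1.769 F [-0.5  0.  -1.7] w 39.7 xz -0.998 xax [-0.009  0.066] grasp [521.  336.9  46.3] j [0.45 0.32 1.46 0.06 1.34 0.63]
```

```bash
python3 -m creep '[[0,0,-0.001,0,0.3],[0,0,0,0,0.55],[0,0,0,0,0.55],[0,0,0,0,0.55],[0,0,0.02,0,0.58],[0,0,0.03,0,0.6],[0,0,0.028,0,0.6],[0,-0.02,0.01,0.02,0.6],[0,-0.035,0.003,0.03,0.6],[0,-0.045,0,0.03,0.6],[0.002,-0.045,0,0.03,0.6],[0.002,-0.045,0,0.03,0.6],[0.003,-0.045,0,0.03,0.6],[0.004,-0.04,0,0.02,0.6],[0.003,-0.03,0,0,0.6],[0,-0.012,0,0,0.6],[0,-0.004,0,0,0.6],[0,0,0,0,0.6]]' 20; python3 - <<'E'
from h import *
s=pose(); snap("wrist","g1")
E
```

```text
time_s: 24.98
tool_pos: [536.4, 4.4, 240.1]
tool_rot: [0.517, 0.518, -0.48, 0.483]
wrist_force: [-1.9, -0.7, -1.2]
width: 56.4
t 24.98 tcp [536.4   4.4 240.1] jaw(y) 0.004 zax -1.566 F [-1.9 -0.7 -1.2] w 56.4 xz -0.997 xax [0.001 0.072] grasp [536.5  10.  162.3] j [-0.13  0.08  1.51  0.07  1.57 -0.14]
```

View pics/g1.png

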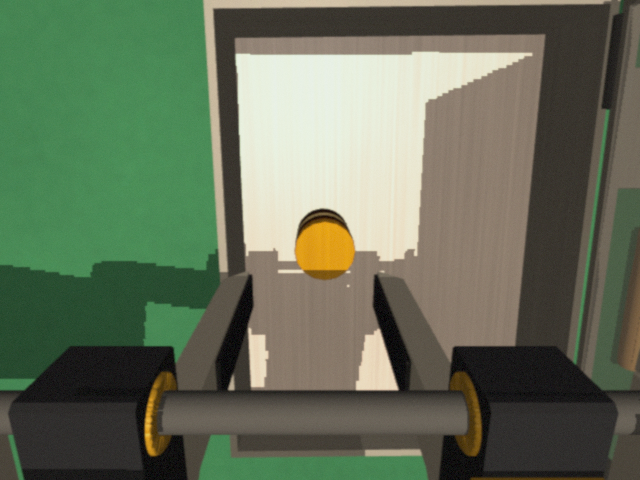

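```bash
python3 -c "
from h import *
C=cam('wrist'); print(plane('wrist',(325,249),67,C).round(1))"
python3 -m creep '[[0.002,0.001,-0.015,0,0.6],[0.002,0.001,-0.025,0,0.6],[0.001,0,-0.025,0,0.6],[0,0,-0.02,0,0.6],[0,0,-0.008,0,0.6],[0,0,-0.003,0,0.6],[0,0,0,0,0.6]]' 20; python3 - <<'E'
from h import *
s=pose(); snap("wrist","g2")
E
```

```text
[545.2  13.   67. ]
time_s: 25.9
tool_pos: [544.8, 11.5, 140.4]
tool_rot: [0.518, 0.518, -0.476, 0.487]
wrist_force: [-0.0, 0.4, 0.5]
width: 56.4
t 25.9 tcp [544.8  11.5 140.4] jaw(y) 0.01 zax -1.56 F [-0.   0.4  0.5] w 56.4 xz -0.997 xax [0.012 0.074] grasp [545.7  17.2  62.6] j [-0.12  0.16  1.62  0.08  1.36 -0.14]
```

View pics/g2.png

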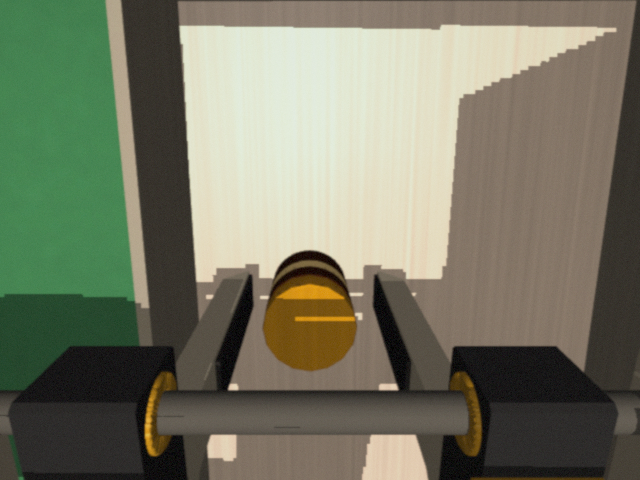

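```bash
python3 -m creep '[[0,-0.004,0,0,0.6],[0,0,-0.006,0,0.6],[0,0,-0.004,0,0.6],[0,0,0,0,0.3],[0,0,0,0,0.3],[0,0,0,0,0.3],[0,0,0,0,0.3],[0,0,0.01,0,0.3],[0,0,0.025,0,0.3],[0,0,0.025,0,0.3],[-0.005,0.005,0.02,0,0.3],[-0.01,0.02,0.005,0,0.3]]' 20; python3 - <<'E'
from h import *
s=pose()
E
```

```text
time_s: 27.45
tool_pos: [530.2, 31.9, 220.2]
tool_rot: [0.52, 0.516, -0.475, 0.487]
wrist_force: [0.2, 0.2, -0.9]
width: 39.7
t 27.45 tcp [530.2  31.9 220.2] jaw(y) 0.007 zax -1.562 F [ 0.2  0.2 -0.9] w 39.7 xz -0.997 xax [0.015 0.073] grasp [531.4  37.6 142.4] j [-0.08  0.07  1.56  0.07  1.51 -0.09]
```

```bash
python3 -m creep '[[-0.008,0.035,0,-0.02,0.3],[-0.011,0.045,0,-0.03,0.3],[-0.012,0.045,0,-0.03,0.3],[-0.012,0.045,0,-0.03,0.3],[-0.012,0.045,0,-0.03,0.3],[-0.012,0.04,0,-0.03,0.3],[-0.008,0.03,0,-0.02,0.3],[-0.003,0.012,0,-0.01,0.3],[0,0.002,0,0,0.3],[0,0,0,0,0.3]]' 20; python3 - <<'E'
from h import *
s=pose(); snap("wrist","g3")
E
```

```text
time_s: 28.7
tool_pos: [438.9, 345.9, 216.0]
tool_rot: [0.567, 0.463, -0.524, 0.435]
wrist_force: [-0.1, -0.6, -0.9]
width: 39.7
t 28.7 tcp [438.9 345.9 216. ] jaw(y) -0.193 zax -1.764 F [-0.1 -0.6 -0.9] w 39.7 xz -0.997 xax [0.022 0.069] grasp [440.6 351.2 138.2] j [0.54 0.11 1.52 0.05 1.46 0.73]
```

View pics/g3.png

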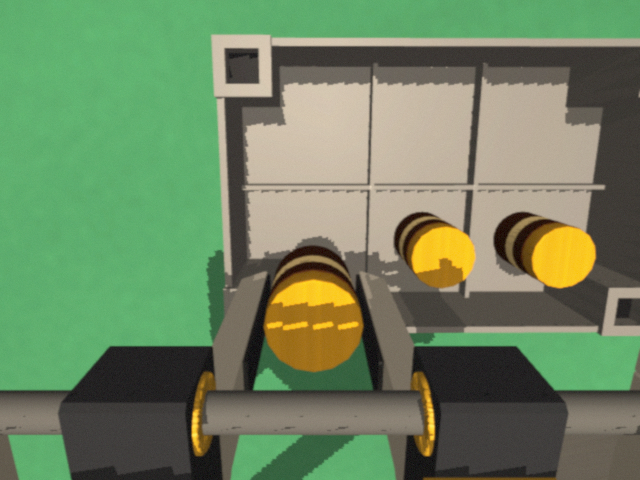

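```bash
python3 -c "
from h import *
C=cam('wrist'); print(plane('wrist',(242,65),70,C).round(1),plane('wrist',(369,188),17,C).round(1))"
python3 -m creep '[[0.004,0.001,-0.01,0,0.3],[0.002,0.001,-0.022,0,0.3],[0,0.001,-0.024,0,0.3],[0,0.001,-0.018,0,0.3],[0,0,-0.008,0,0.3],[0,0,-0.003,0,0.3],[0,0,0,0,0.3]]' 20; python3 - <<'E'
from h import *
s=pose()
E
```

```text
[426.2 466.1  70. ] [487.8 382.   17. ]
time_s: 29.62
tool_pos: [448.8, 344.6, 126.7]
tool_rot: [0.569, 0.46, -0.526, 0.433]
wrist_force: [0.2, 1.2, -2.2]
width: 40.1
t 29.62 tcp [448.8 344.6 126.7] jaw(y) -0.203 zax -1.773 F [ 0.2  1.2 -2.2] w 40.1 xz -0.997 xax [0.024 0.067] grasp [450.6 349.9  48.9] j [0.53 0.19 1.61 0.05 1.28 0.72]
```

```bash
python3 -m creep '[[-0.001,0,-0.003,0,0.3],[0,0,-0.002,0,0.3],[0,0,0,0,0.3]]' 20; python3 - <<'E'
from h import *
s=pose()
E
```

```text
time_s: 30.0
tool_pos: [448.6, 345.2, 124.2]
tool_rot: [0.57, 0.46, -0.525, 0.434]
wrist_force: [-0.7, -0.2, -1.4]
width: 39.9
t 30.0 tcp [448.6 345.2 124.2] jaw(y) -0.203 zax -1.773 F [-0.7 -0.2 -1.4] w 39.9 xz -0.997 xax [0.027 0.069] grasp [450.7 350.6  46.5] j [0.53 0.19 1.62 0.05 1.27 0.72]
```

```bash
python3 -m creep '[[0,0,-0.002,0,0.3],[0,0,0,0,0.55],[0,0,0,0,0.55],[0,0,0,0,0.55],[0,0,0.02,0,0.58],[0,0,0.03,0,0.6],[0,0,0.03,0,0.6],[0,-0.02,0.02,0,0.6],[0,-0.035,0.02,0.1,0.6],[0,-0.045,0,0.12,0.6],[0,-0.045,0,0.12,0.6],[0,-0.045,0,0.12,0.6],[0,-0.045,0,0.12,0.6],[0,-0.045,0,0.12,0.6],[0,-0.045,0,0.12,0.6],[0,-0.045,0,0.12,0.6],[0,-0.045,0,0.12,0.6],[0,-0.045,0,0.12,0.6],[0,-0.03,0,0.12,0.6],[0,0,0,0,0.6]]' 20; python3 - <<'E'
from h import *
s=pose(); snap("top","h1"); snap("scene","h2")
E
```

```text
time_s: 32.5
tool_pos: [446.5, -159.5, 244.5]
tool_rot: [0.161, 0.714, -0.139, 0.667]
wrist_force: [0.6, 1.5, 0.0]
width: 56.7
t 32.5 tcp [ 446.5 -159.5  244.5] jaw(y) 1.142 zax -0.427 F [0.6 1.5 0. ] w 56.7 xz -0.997 xax [-0.057  0.046] grasp [ 442.  -155.9  166.7] j [-0.47 -0.02  1.6   0.01  1.64 -1.61]
```

View pics/h1.png

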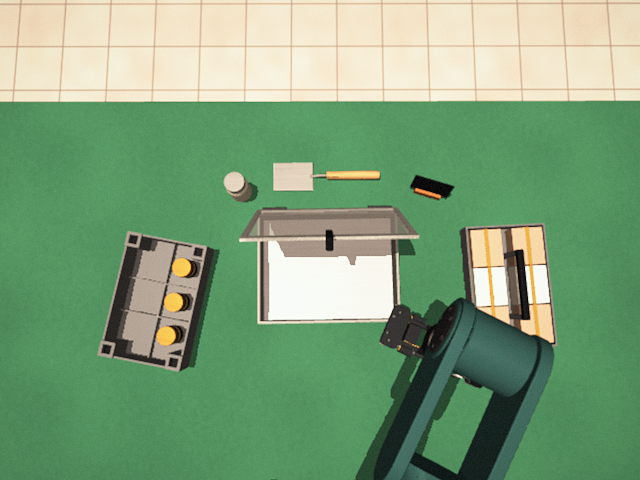

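View pics/h2.png

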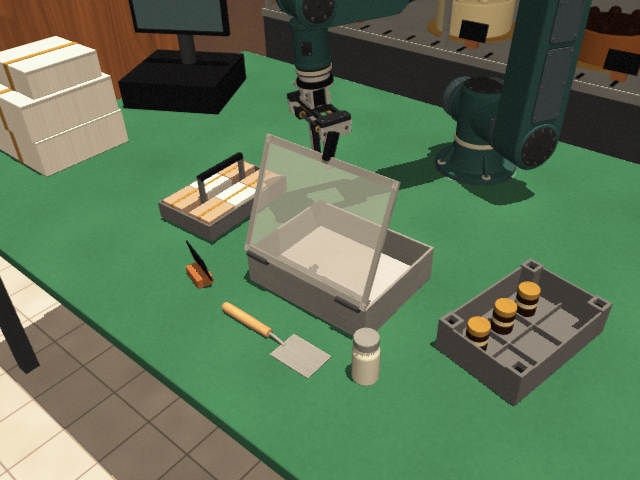

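```bash
python3 - <<'E'
from h import *
im=cv2.imread("pics/h1.png")
cv2.imwrite("pics/h3.png",cv2.resize(im[215:365,440:640],None,fx=4,fy=4,interpolation=cv2.INTER_CUBIC))
cv2.imwrite("pics/h4.png",cv2.resize(im[225:375,80:280],None,fx=4,fy=4,interpolation=cv2.INTER_CUBIC))
E
```

```text
(no output)
```

View pics/h3.png

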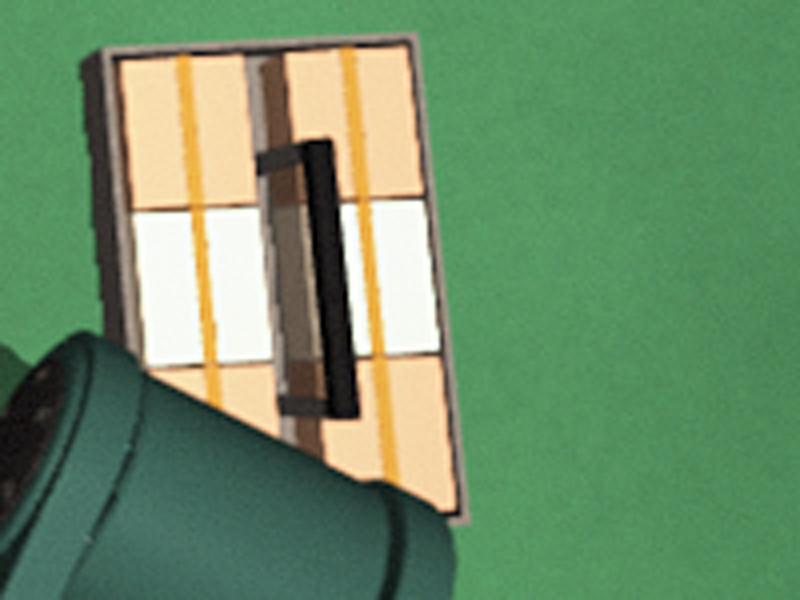

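View pics/h4.png

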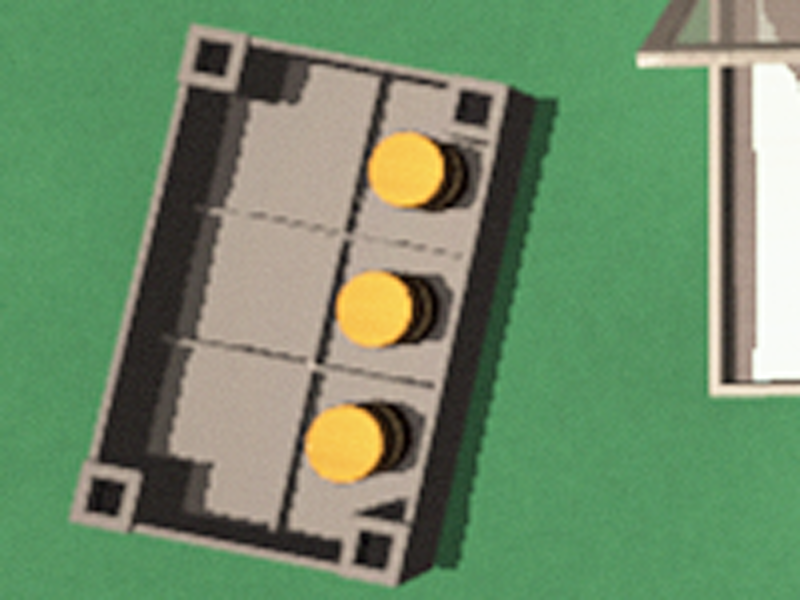

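```bash
cat >> h.py <<'E'
def u4(x,y,ox,oy): return np.array([(x+.5)/4-.5+ox,(y+.5)/4-.5+oy])
def rt(p,X): 
    c,s=np.cos(p[2]),np.sin(p[2]); X=np.asarray(X,float); return np.c_[p[0]+c*X[:,0]-s*X[:,1],p[1]+s*X[:,0]+c*X[:,1],X[:,2]]
def fit(n,X,U,p0,C=None):
    C=C or cam(n)
    r=least_squares(lambda p:(proj(n,rt(p,X),C)-np.array(U)).ravel(),p0,x_scale=[100,100,1]); print("pose",r.x.round(3),"res",r.fun.reshape(-1,2).round(2).tolist()); return r.x
E
python3 - <<'E'
from h import *
p=fit("top",[[115,70,70],[115,-70,70],[-115,70,70],[-115,-70,70]],[u4(*a,80,225) for a in((213,58),(474,107),(105,496),(374,549))],[526,373,-.19])
q=fit("top",[[130,85,51],[130,-85,51],[-130,-85,51]],[u4(*a,440,215) for a in((104,48),(416,33),(467,522))],[550,-370,.04])
fit("top",[[70,0,119],[-70,0,119]],[u4(*a,440,215) for a in((317,139),(343,418))],[550,-370,.04])
fit("top",[[130,85,51],[130,-85,51],[-130,-85,51],[70,0,119],[-70,0,119]],[u4(*a,440,215) for a in((104,48),(416,33),(467,522),(317,139),(343,418))],[550,-370,.04])
E
```

```text
pose [ 5.26669e+02  3.73840e+02 -1.93000e-01] res [[-0.05, -0.32], [-0.06, 0.05], [0.18, 0.08], [-0.07, 0.17]]
pose [ 5.55136e+02 -3.72448e+02  4.40000e-02] res [[-0.73, -0.48], [0.34, -0.36], [0.38, 0.78]]
pose [ 5.55034e+02 -3.69930e+02  4.00000e-02] res [[-0.03, -0.73], [0.03, 0.7]]
pose [ 5.55130e+02 -3.71292e+02  4.20000e-02] res [[-1.12, -0.58], [-0.04, -0.27], [-0.32, 0.89], [0.58, -0.78], [0.79, 0.65]]
```

```bash
python3 -m creep '[[0.008,-0.025,0,0.05,0.5],[0.015,-0.035,0,0.08,0.5],[0.02,-0.04,0,0.09,0.5],[0.02,-0.04,0,0.09,0.5],[0.02,-0.035,0,0.08,0.5],[0.015,-0.02,0,0.05,0.5],[0.005,-0.005,0,0.01,0.5],[0,0,0,0,0.5],[0,0,0,0,0.5]]' 20; python3 - <<'E'
from h import *
s=pose(); snap("wrist","i1")
E
```

```text
time_s: 33.72
tool_pos: [555.6, -348.5, 244.8]
tool_rot: [-0.008, 0.731, 0.025, 0.681]
wrist_force: [-0.0, 0.1, 0.6]
width: 46.9
t 33.73 tcp [ 555.6 -348.5  244.8] jaw(y) 1.617 zax 0.048 F [-0.   0.1  0.6] w 46.9 xz -0.997 xax [-0.071  0.022] grasp [ 550.1 -346.8  167. ] j [-0.64  0.38  1.13 -0.03  1.7  -2.26]
```

View pics/i1.png

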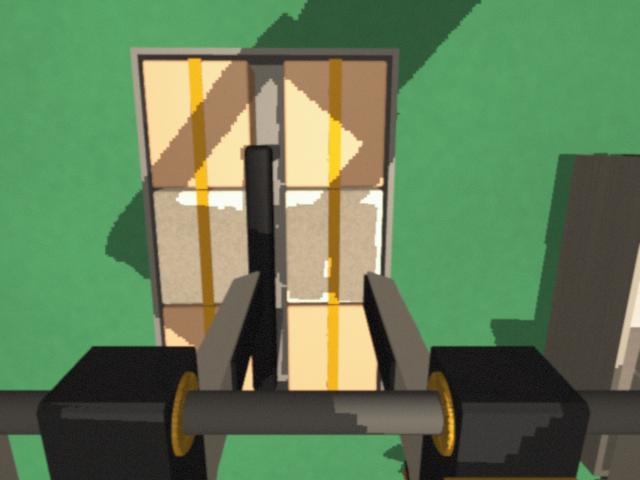

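```bash
python3 - <<'E'
from h import *
C=cam("wrist"); print(plane("wrist",(259,147),119,C).round(1), plane("wrist",(261,260),119,C).round(1),[plane("wrist",a,51,C).round(1).tolist() for a in ((132,49),(399,49))])
fit("wrist",[[130,-85,51],[130,85,51],[70,0,119]],[(132,49),(399,49),(259,147)],[555,-371,.04],C)
E
python3 -m creep '[[0.003,-0.012,0,0,0.5],[0.002,-0.009,0,0,0.5],[0,-0.002,0,0,0.5],[0,0,0,0,0.5],[0,0,0,0,0.5]]' 20; python3 - <<'E'
from h import *
s=pose(); snap("wrist","i2")
E
```

```text
[ 485.1 -374.8  119. ] [ 543.7 -372.5  119. ] [[429.7, -462.0, 51.0], [420.9, -294.2, 51.0]]
pose [ 3.55152e+02 -3.77269e+02  1.30000e-02] res [[5.78, 92.33], [-3.26, 101.33], [-0.89, -129.98]]
time_s: 34.4
tool_pos: [560.3, -372.7, 245.8]
tool_rot: [-0.008, 0.731, 0.025, 0.682]
wrist_force: [0.2, -0.7, -0.7]
width: 47.0
t 34.4 tcp [ 560.3 -372.7  245.8] jaw(y) 1.616 zax 0.047 F [ 0.2 -0.7 -0.7] w 47.0 xz -0.997 xax [-0.07   0.021] grasp [ 554.8 -371.   168. ] j [-0.66  0.42  1.08 -0.03  1.71 -2.28]
```

View pics/i2.png

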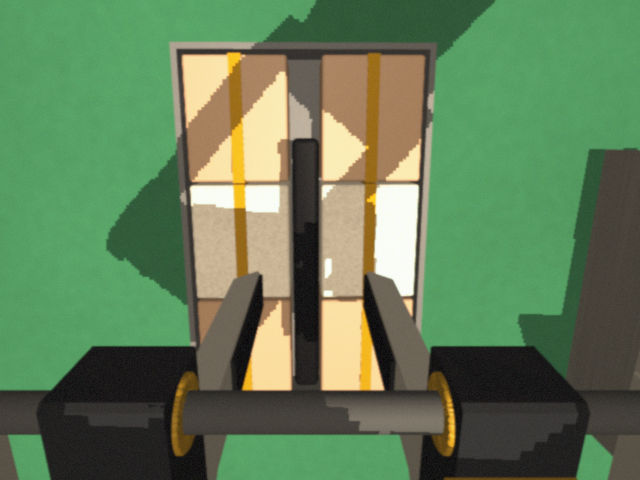

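```bash
python3 -m creep '[[0,-0.001,-0.015,0,0.5],[0,0,-0.02,0,0.5],[0,0,-0.012,0,0.5],[0,0,-0.004,0,0.5],[0,0,0,0,0.5],[0,0,0,0,0.5]]' 20; python3 - <<'E'
from h import *
s=pose(); snap("wrist","i3")
E
```

```text
time_s: 35.2
tool_pos: [560.0, -373.0, 191.1]
tool_rot: [-0.008, 0.731, 0.025, 0.681]
wrist_force: [-0.5, 0.1, 0.6]
width: 47.0
t 35.2 tcp [ 560.  -373.   191.1] jaw(y) 1.617 zax 0.048 F [-0.5  0.1  0.6] w 47.0 xz -0.997 xax [-0.071  0.022] grasp [ 554.5 -371.3  113.3] j [-0.66  0.44  1.16 -0.03  1.61 -2.28]
```

View pics/i3.png

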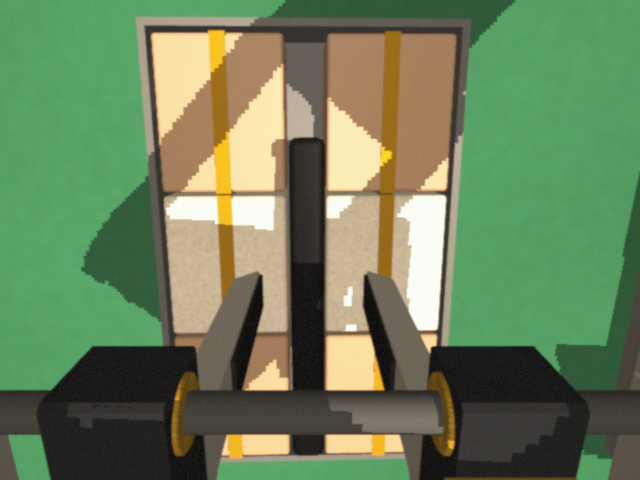

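```bash
python3 -m creep '[[0,-0.0007,-0.001,0,0],[0,0,0,0,0],[0,0,0,0,0],[0,0,0,0,0],[0,0,0,0,0],[0,0,0,0,0]]' 60; python3 - <<'E'
from h import *
s=pose()
E
python3 -m creep '[[0,0,0.005,0,0],[0,0,0.01,0,0],[0,0,0.01,0,0],[0,0,0,0,0],[0,0,0,0,0]]' 60; python3 - <<'E'
from h import *
s=pose(); snap("scene","i4",(130,90,200,150),4); snap("wrist","i5")
E
```

```text
time_s: 36.0
tool_pos: [560.5, -374.4, 191.8]
tool_rot: [-0.009, 0.731, 0.024, 0.682]
wrist_force: [0.1, 0.2, -0.9]
width: 13.3
t 36.0 tcp [ 560.5 -374.4  191.8] jaw(y) 1.617 zax 0.048 F [ 0.1  0.2 -0.9] w 13.3 xz -0.997 xax [-0.069  0.019] grasp [ 555.1 -372.9  114. ] j [-0.66  0.44  1.16 -0.03  1.61 -2.28]
time_s: 36.62
tool_pos: [559.4, -373.2, 213.9]
tool_rot: [-0.007, 0.733, 0.026, 0.68]
wrist_force: [-0.6, -0.6, -5.7]
width: 13.5
t 36.62 tcp [ 559.4 -373.2  213.9] jaw(y) 1.617 zax 0.048 F [-0.6 -0.6 -5.7] w 13.5 xz -0.997 xax [-0.075  0.025] grasp [ 553.6 -371.2  136.2] j [-0.66  0.43  1.12 -0.03  1.66 -2.28]
```

View pics/i4.png

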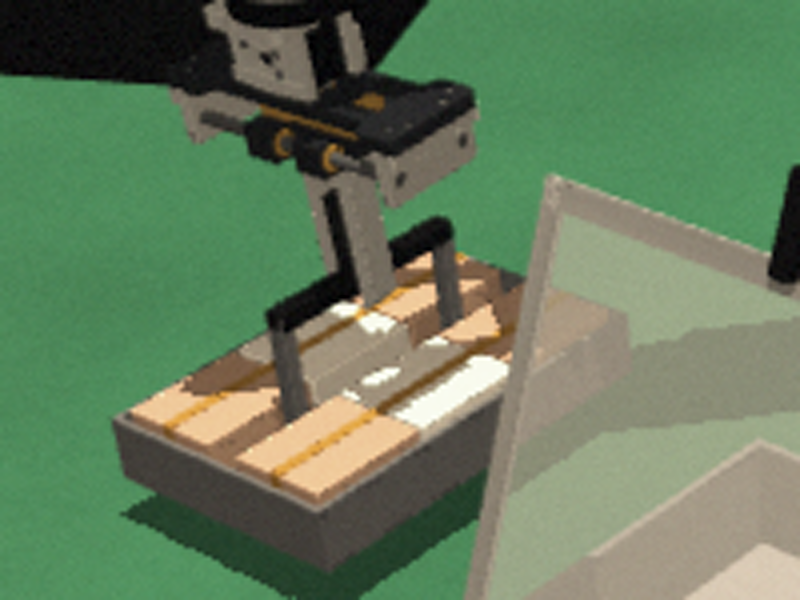

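View pics/i5.png

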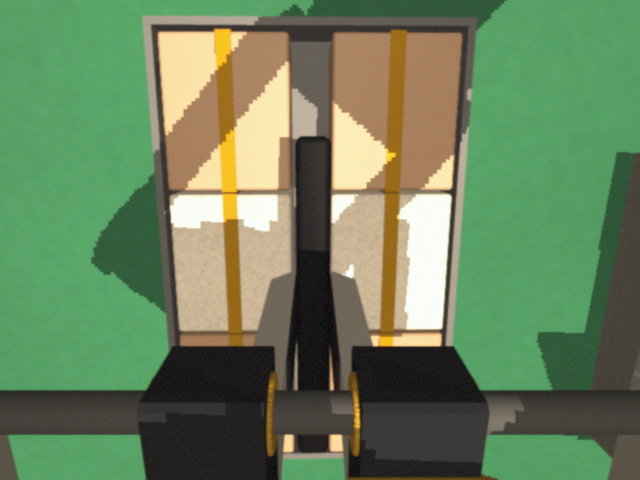

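```bash
python3 -m creep '[[0,0,0.01,0,0],[0,0,0.018,0,0],[0,0,0.02,0,0],[0,0,0.02,0,0],[-0.002,0,0.018,0,0],[-0.006,0.004,0.01,0,0],[-0.012,0.01,0.003,0,0],[-0.018,0.016,0,0,0],[-0.02,0.02,0,0,0],[-0.02,0.022,0,0,0],[-0.018,0.022,0,0,0],[-0.012,0.022,0,0,0],[-0.006,0.02,0,0,0],[-0.002,0.012,0,0,0],[0,0.004,0,0,0],[0,0,0,0,0]]' 60; python3 - <<'E'
from h import *
s=pose(); snap("scene","j1",(130,40,300,225),2)
E
```

```text
time_s: 38.72
tool_pos: [436.2, -214.2, 325.3]
tool_rot: [-0.009, 0.731, 0.024, 0.682]
wrist_force: [-0.6, 0.1, -5.5]
width: 13.7
t 38.73 tcp [ 436.2 -214.2  325.3] jaw(y) 1.616 zax 0.047 F [-0.6  0.1 -5.5] w 13.7 xz -0.997 xax [-0.07   0.021] grasp [ 430.7 -212.6  247.5] j [-0.56 -0.02  1.44 -0.02  1.79 -2.18]
```

View pics/j1.png

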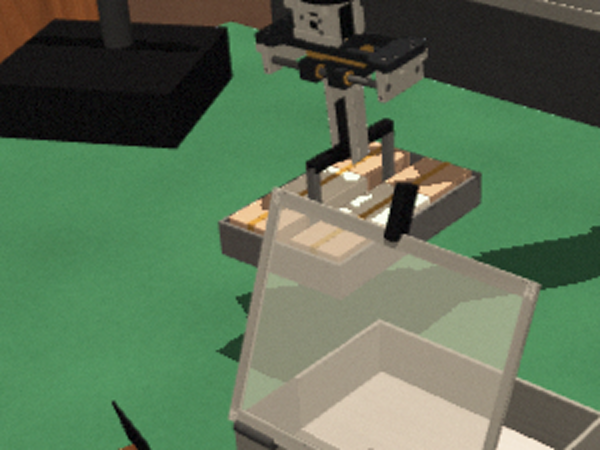

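```bash
python3 -m creep '[[0,0.01,0,0,0],[0,0.02,0,0,0],[0,0.028,0,0,0],[0,0.03,0,0,0],[0,0.03,0,0,0],[0,0.03,0,0,0],[0,0.03,0,0,0],[0,0.03,0,0,0],[0,0.03,0,0,0],[0,0.03,0,-0.01,0],[0,0.03,0,-0.02,0],[0,0.03,0,-0.02,0],[0,0.03,0,-0.02,0],[0,0.028,0,-0.02,0],[0,0.02,0,-0.02,0],[0,0.01,0,-0.01,0],[0,0.003,0,0,0],[0,0,0,0,0]]' 60; python3 - <<'E'
from h import *
s=pose(); snap("top","j2"); snap("scene","j3")
E
```

```text
time_s: 41.02
tool_pos: [427.5, 230.7, 324.6]
tool_rot: [0.036, 0.731, -0.014, 0.681]
wrist_force: [0.1, 0.1, -5.8]
width: 13.8
t 41.02 tcp [427.5 230.7 324.6] jaw(y) 1.5 zax -0.069 F [ 0.1  0.1 -5.8] w 13.8 xz -0.997 xax [-0.069  0.033] grasp [422.1 233.3 246.9] j [ 0.35 -0.03  1.45  0.06  1.78 -1.14]
```

View pics/j2.png

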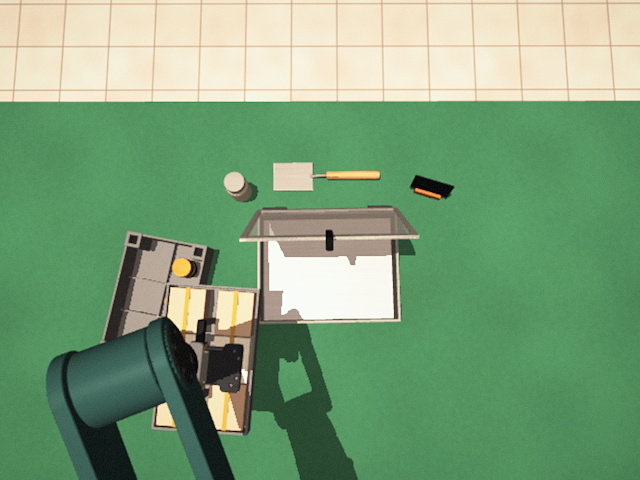

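View pics/j3.png

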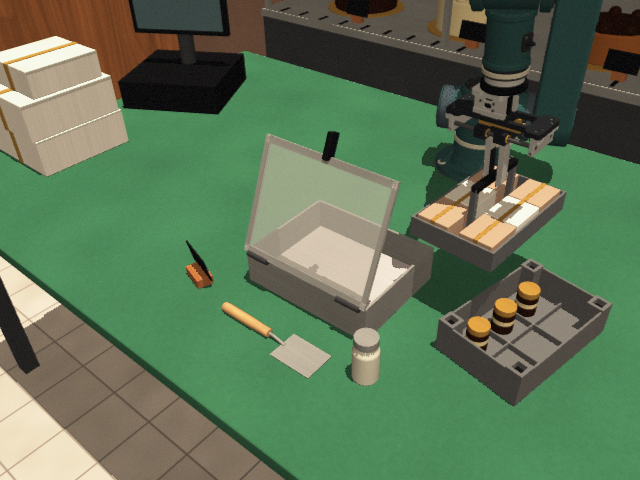

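```bash
python3 -m creep '[[0.008,0.01,0,-0.01,0],[0.014,0.019,0,-0.02,0],[0.018,0.024,0,-0.02,0],[0.018,0.025,-0.002,-0.02,0],[0.017,0.023,-0.002,-0.02,0],[0.012,0.016,-0.002,-0.015,0],[0.006,0.008,-0.002,-0.01,0],[0.002,0.002,0,0,0],[0,0,0,0,0],[0,0,0,0,0]]' 60; python3 - <<'E'
from h import *
s=pose(); snap("top","k1",(80,190,200,190),4); snap("scene","k2",(410,110,220,165),3.6); snap("scene","k3",(410,240,220,165),3.6)
E
```

```text
time_s: 42.38
tool_pos: [530.0, 360.5, 314.2]
tool_rot: [0.083, 0.727, -0.058, 0.679]
wrist_force: [0.3, -0.1, -6.5]
width: 13.1
t 42.38 tcp [530.  360.5 314.2] jaw(y) 1.37 zax -0.199 F [ 0.3 -0.1 -6.5] w 13.1 xz -0.997 xax [-0.064  0.041] grasp [525.  363.7 236.5] j [ 0.48  0.31  1.09  0.07  1.78 -0.88]
```

View pics/k1.png

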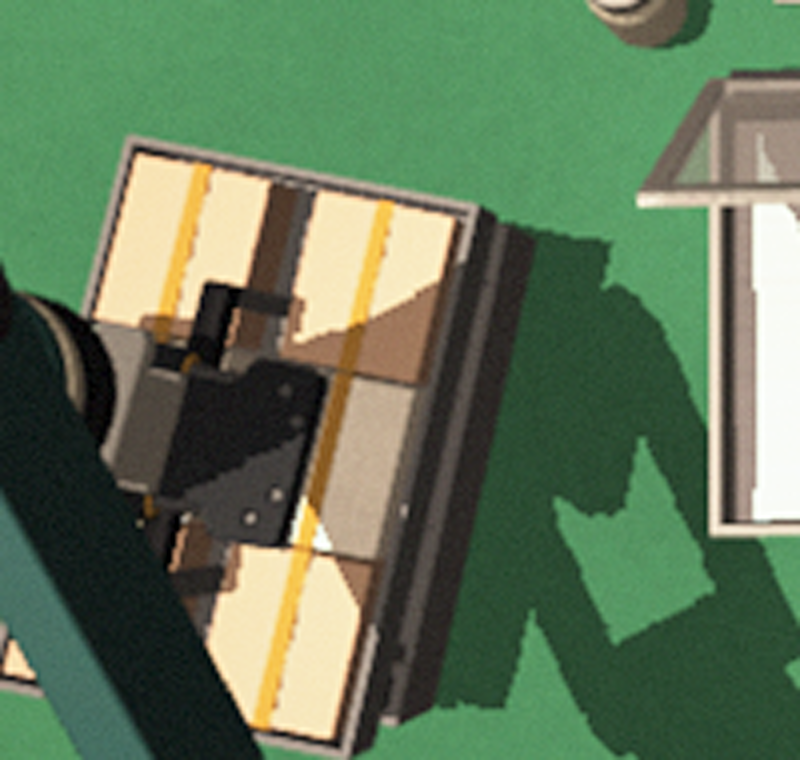

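View pics/k2.png

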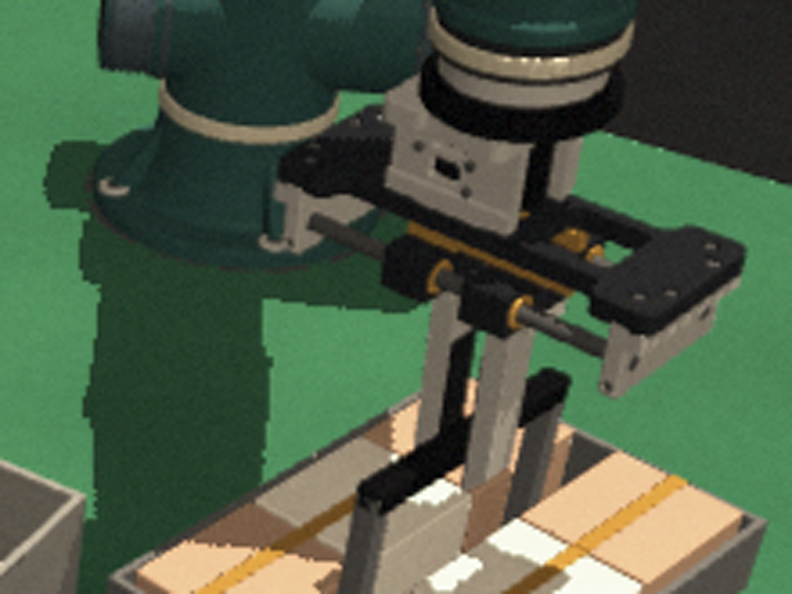

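View pics/k3.png

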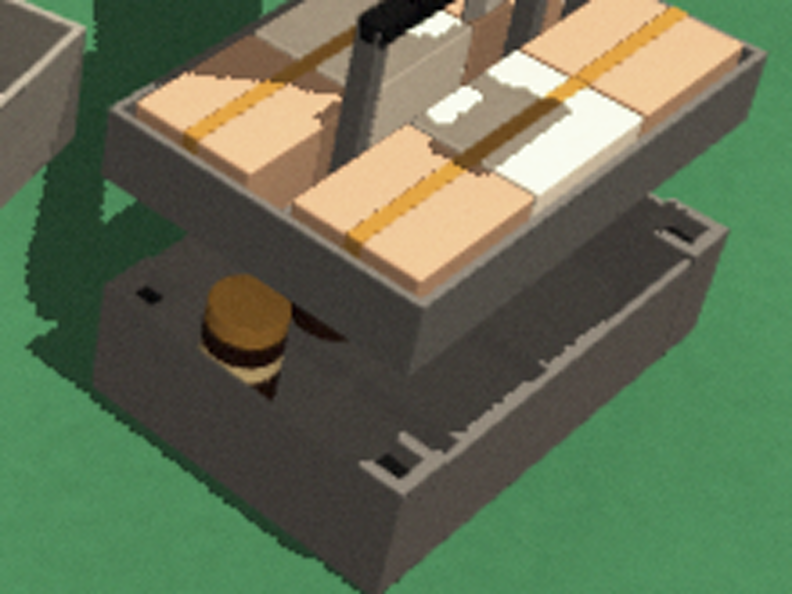

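```bash
python3 - <<'E'
import cv2
im=cv2.imread("pics/j3.png"); cv2.imwrite("pics/k4.png",cv2.resize(im[255:405,430:630],None,fx=4,fy=4,interpolation=cv2.INTER_CUBIC))
im=cv2.imread("pics/k3.png"); cv2.imwrite("pics/k5.png",im)
E
```

```text
(no output)
```

View pics/k4.png

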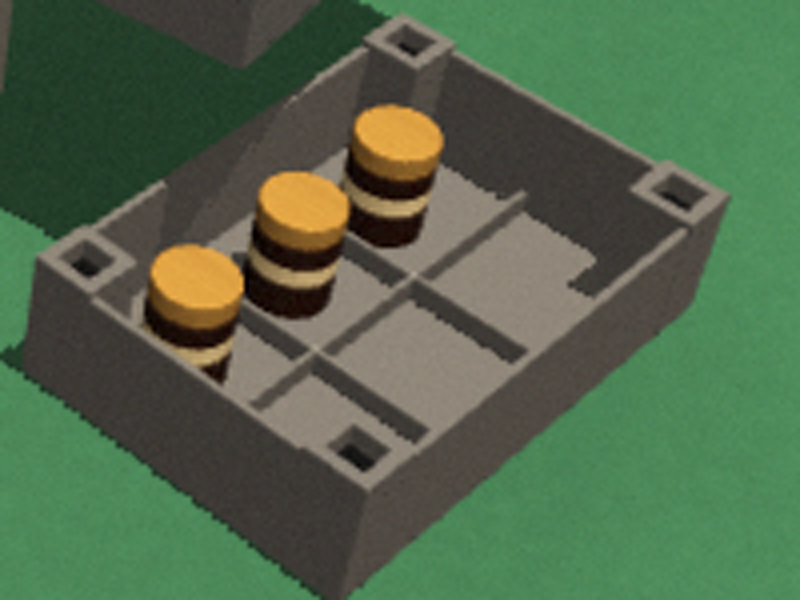

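```bash
python3 - <<'E'
from h import *
def us(x,y,f,ox,oy): return np.array([(x+.5)/f-.5+ox,(y+.5)/f-.5+oy])
CT=cam("top");CS=cam("scene")
L=np.array([[115,70,70],[115,-70,70],[-115,70,70],[-115,-70,70]])
UT=np.array([u4(*a,80,225) for a in((213,58),(474,107),(105,496),(374,549))])
US=np.array([u4(*a,430,255) for a in((360,450),(86,261),(680,191),(410,42))])
f=lambda p:np.r_[(proj("top",rt(p,L),CT)-UT).ravel(),(proj("scene",rt(p,L),CS)-US).ravel()]
r=least_squares(f,[526,373,-.19],x_scale=[100,100,1]);print("lower both",r.x.round(3),r.fun.reshape(-1,2).round(2).tolist())
fit("scene",L,US,[526,373,-.19],CS)
Lo=r.x
def g(p,X): return R.from_euler("xyz",p[3:]).apply(X)+p[:3]
XT=np.array([[130,85,51],[130,-85,51],[-130,-85,51.]]);VT=np.array([us(*a,4,80,190) for a in((130,138),(480,208),(348,757))])
XS=np.array([[130,85,51],[130,-85,51],[-130,85,51],[130,85,11.]]);VS=np.array([us(*a,3.6,410,240) for a in((420,303),(112,103),(764,54),(408,376))])
f=lambda p:np.r_[(proj("top",g(p,XT),CT)-VT).ravel(),(proj("scene",g(p,XS),CS)-VS).ravel()]
r=least_squares(f,[525,364,122,0,0,-.2],x_scale=[100,100,100,1,1,1]);print("upper both",r.x.round(3),r.fun.reshape(-1,2).round(2).tolist())
print("delta",r.x[:2]-Lo[:2],r.x[5]-Lo[2])
E
```

```text
lower both [ 5.25657e+02  3.74674e+02 -1.92000e-01] [[-0.55, 0.19], [-0.53, 0.48], [-0.2, 0.65], [-0.42, 0.65], [-0.66, 0.37], [-0.26, 0.16], [-0.63, 0.75], [-0.62, 0.2]]
pose [ 5.24262e+02  3.75019e+02 -1.91000e-01] res [[-0.01, -0.04], [0.35, -0.16], [-0.18, 0.38], [-0.18, -0.09]]
upper both [ 5.23939e+02  3.64359e+02  1.22766e+02  1.30000e-02 -1.20000e-02
 -2.01000e-01] [[-1.35, -0.41], [-0.46, -0.1], [0.39, 1.94], [0.45, 0.36], [-1.6, 0.51], [0.35, 0.26], [-0.99, -0.26]]
delta [ -1.71793324 -10.31555415] -0.00874702400733951
```

```bash
python3 -m creep '[[0.001,0.005,-0.004,0.005,0],[0,0.004,-0.01,0.003,0],[0,0.001,-0.012,0,0],[0,0,-0.009,0,0],[0,0,-0.004,0,0],[0,0,0,0,0],[0,0,0,0,0]]' 60; python3 - <<'E'
from h import *
s=pose(); snap("top","l1",(80,190,200,190),4); snap("scene","l2",(420,210,200,190),4)
E
```

```text
time_s: 43.4
tool_pos: [530.3, 370.9, 271.7]
tool_rot: [0.079, 0.728, -0.056, 0.679]
wrist_force: [0.1, -0.2, -5.7]
width: 13.5
t 43.4 tcp [530.3 370.9 271.7] jaw(y) 1.379 zax -0.19 F [ 0.1 -0.2 -5.7] w 13.5 xz -0.997 xax [-0.066  0.04 ] grasp [525.2 374.  194. ] j [ 0.5   0.33  1.15  0.07  1.7  -0.88]
```

View pics/l2.png

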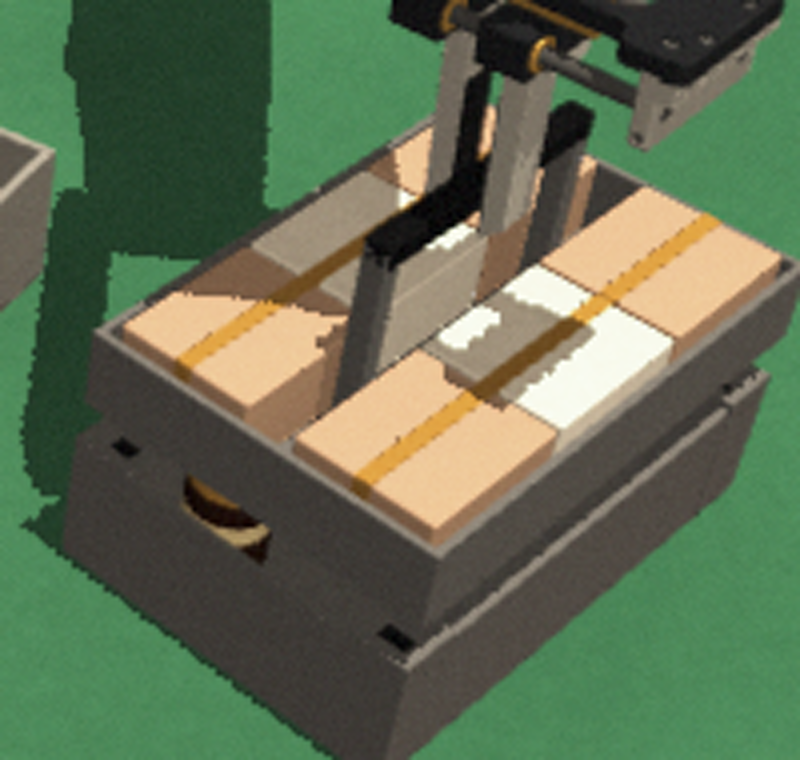

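View pics/l1.png

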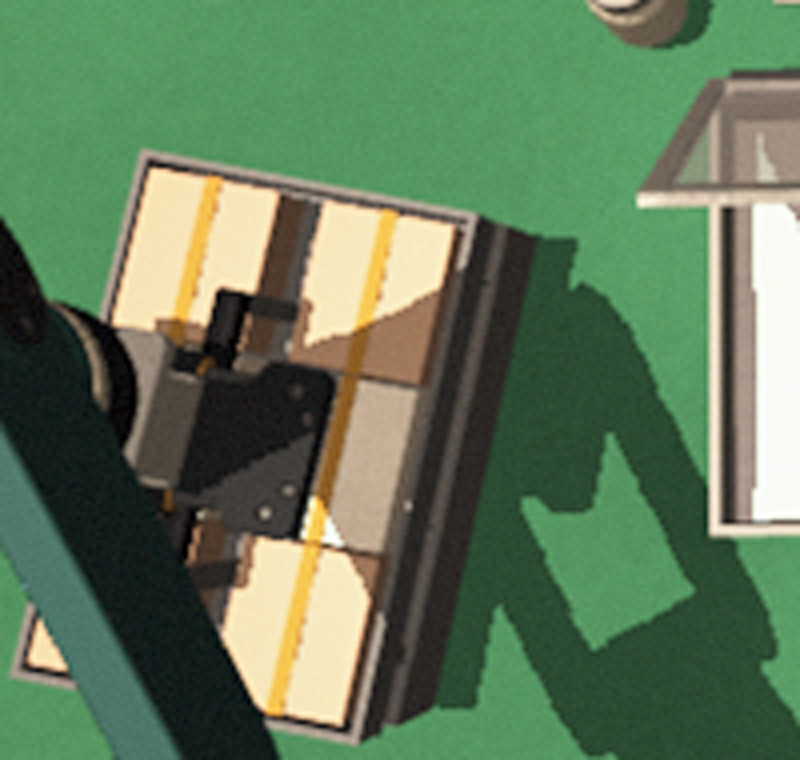

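```bash
python3 - <<'E'
from h import *
CT=cam("top");CS=cam("scene")
def g(p,X): return R.from_euler("xyz",p[3:]).apply(X)+p[:3]
XT=np.array([[130,85,51],[130,-85,51],[-130,-85,51.],[-130,85,51.]]);VT=np.array([u4(*a,80,190) for a in((145,152),(483,216),(358,744),(12,675))])
XS=np.array([[130,85,51],[130,-85,51],[-130,85,51]]);VS=np.array([u4(*a,420,210) for a in((440,554),(95,333),(801,262))])
f=lambda p:np.r_[(proj("top",g(p,XT),CT)-VT).ravel(),(proj("scene",g(p,XS),CS)-VS).ravel()]
r=least_squares(f,[525,374,80,0,0,-.2],x_scale=[100,100,100,1,1,1]);print("upper both",r.x.round(3),r.fun.reshape(-1,2).round(2).tolist())
# overlay expected lower/upper corners in scene
E
```

```text
upper both [ 5.24307e+02  3.74590e+02  7.97430e+01  2.30000e-02 -3.00000e-03
 -1.90000e-01] [[-1.2, -0.4], [-0.89, -0.16], [0.79, 0.91], [-0.33, 1.39], [-1.11, 0.41], [-1.72, -0.03], [0.88, 0.56]]
```

```bash
python3 -m creep '[[0.0005,0.0003,-0.003,0,0],[0,0,-0.003,0,0],[0,0,-0.003,0,0],[0,0,-0.003,0,0],[0,0,0,0,0]]' 60; python3 -c "
from h import *
pose()"
```

```text
time_s: 44.12
tool_pos: [531.1, 371.3, 259.7]
tool_rot: [0.079, 0.727, -0.056, 0.679]
wrist_force: [-0.1, 0.2, -5.6]
width: 13.4
t 44.12 tcp [531.1 371.3 259.7] jaw(y) 1.379 zax -0.19 F [-0.1  0.2 -5.6] w 13.4 xz -0.997 xax [-0.064  0.04 ] grasp [526.  374.4 181.9] j [ 0.5   0.33  1.16  0.07  1.68 -0.88]
```

```bash
python3 -m creep '[[0,0,-0.002,0,0],[0,0,-0.002,0,0],[0,0,-0.002,0,0],[0,0,0,0,0]]' 60; python3 -c "
from h import *
pose()"
```

```text
time_s: 44.62
tool_pos: [531.1, 371.3, 253.4]
tool_rot: [0.08, 0.727, -0.055, 0.679]
wrist_force: [-0.2, 0.3, -5.3]
width: 13.5
t 44.62 tcp [531.1 371.3 253.4] jaw(y) 1.379 zax -0.19 F [-0.2  0.3 -5.3] w 13.5 xz -0.997 xax [-0.064  0.04 ] grasp [526.1 374.4 175.6] j [ 0.5   0.34  1.17  0.07  1.67 -0.88]
```

```bash
python3 -m creep '[[0,0,-0.001,0,0],[0,0,-0.001,0,0],[0,0,-0.001,0,0],[0,0,0,0,0]]' 60; python3 - <<'E'
from h import *
s=pose(); snap("scene","m1",(420,210,200,190),4)
E
```

```text
time_s: 45.12
tool_pos: [531.1, 371.5, 251.5]
tool_rot: [0.08, 0.727, -0.055, 0.68]
wrist_force: [-0.2, -0.5, -5.0]
width: 13.5
t 45.12 tcp [531.1 371.5 251.5] jaw(y) 1.379 zax -0.19 F [-0.2 -0.5 -5. ] w 13.5 xz -0.997 xax [-0.063  0.041] grasp [526.2 374.7 173.8] j [ 0.5   0.34  1.18  0.07  1.66 -0.88]
```

View pics/m1.png

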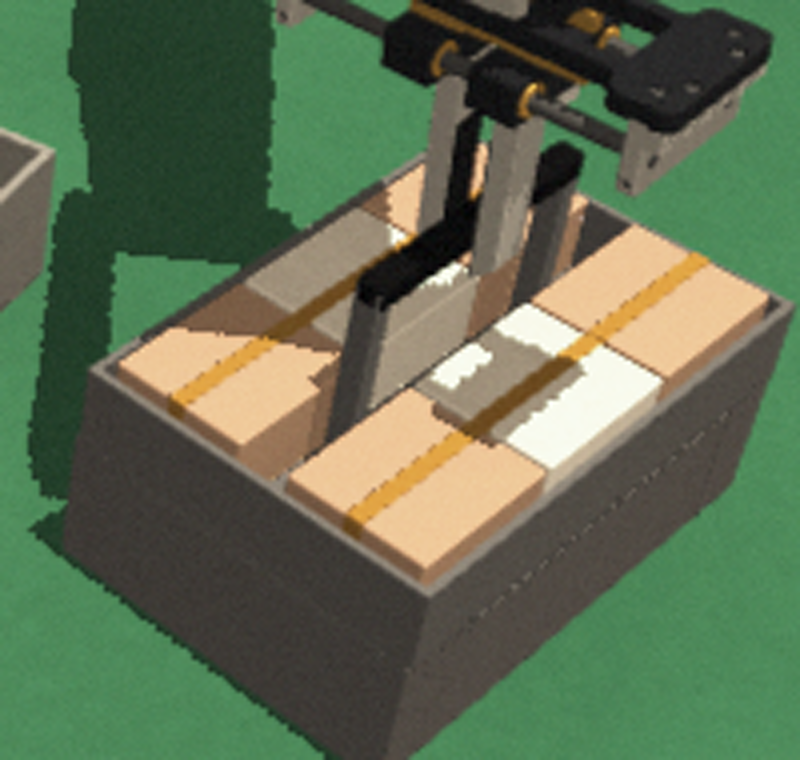

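```bash
python3 -m creep '[[0,0,-0.001,0,0],[0,0,-0.001,0,0],[0,0,0,0,0]]' 60; python3 -c "
from h import *
pose()"
```

```text
time_s: 45.55
tool_pos: [531.2, 371.8, 251.3]
tool_rot: [0.08, 0.726, -0.054, 0.68]
wrist_force: [-1.1, -0.2, -2.3]
width: 13.5
t 45.55 tcp [531.2 371.8 251.3] jaw(y) 1.379 zax -0.19 F [-1.1 -0.2 -2.3] w 13.5 xz -0.997 xax [-0.061  0.043] grasp [526.4 375.1 173.5] j [ 0.5   0.34  1.18  0.07  1.66 -0.88]
```

```bash
python3 -m creep '[[0,0,-0.002,0,0],[0,0,-0.002,0,0],[0,0,-0.002,0,0],[0,0,-0.001,0,0]]' 60; python3 -c "
from h import *
pose()"
```

```text
time_s: 46.05
tool_pos: [530.9, 372.0, 251.0]
tool_rot: [0.081, 0.725, -0.053, 0.682]
wrist_force: [-2.1, -0.6, 2.2]
width: 13.5
t 46.05 tcp [530.9 372.  251. ] jaw(y) 1.38 zax -0.189 F [-2.1 -0.6  2.2] w 13.5 xz -0.997 xax [-0.056  0.045] grasp [526.5 375.5 173.2] j [ 0.5   0.33  1.18  0.07  1.65 -0.88]
```

```bash
python3 -m creep '[[0,0,0,0,0],[0,0,0,0,0.35],[0,0,0,0,0.35],[0,0,0,0,0.35],[0,0,0.01,0,0.4],[0,0,0.025,0,0.4],[0,0,0.03,0,0.4],[0,0,0.03,0,0.4],[-0.02,-0.02,0.02,0,0.4],[-0.03,-0.03,0.01,0,0.4],[-0.03,-0.04,0,0,0.4],[-0.01,-0.04,0,0.02,0.4],[0,-0.04,0,0.03,0.4],[0,-0.03,0,0.03,0.4],[0,-0.02,0,0,0.4],[0,0,0,0,0.4]]' 30; python3 - <<'E'
from h import *
s=pose(); snap("scene","n1"); snap("top","n2")
E
```

```text
time_s: 48.05
tool_pos: [438.6, 146.4, 388.5]
tool_rot: [0.054, 0.721, -0.022, 0.69]
wrist_force: [-0.0, 0.6, -0.1]
width: 37.7
t 48.05 tcp [438.6 146.4 388.5] jaw(y) 1.463 zax -0.106 F [-0.   0.6 -0.1] w 37.7 xz -0.998 xax [-0.041  0.048] grasp [435.4 150.1 310.7] j [ 0.17 -0.1   1.39  0.06  1.88 -1.28]
```

View pics/n1.png

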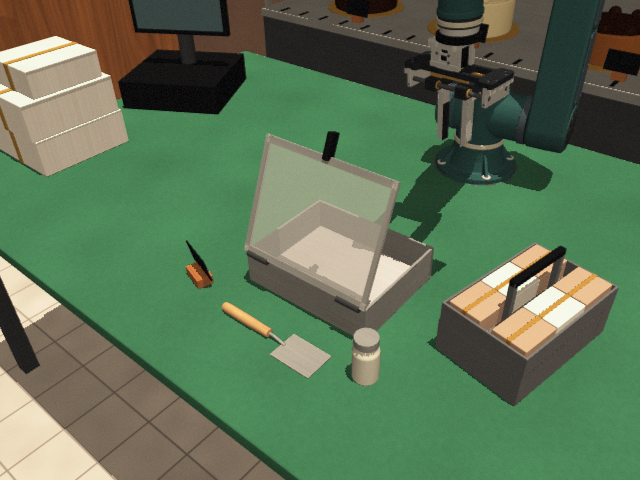

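View pics/n2.png

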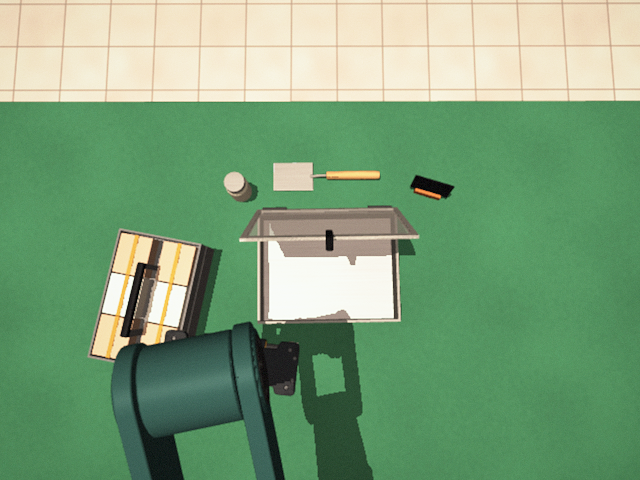

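```bash
python3 -m creep '[[0,-0.01,0.02,0.02,0.4],[0,-0.02,0.03,0.03,0.4],[0.01,-0.025,0.02,0.03,0.4],[0.025,-0.025,0.005,0.02,0.4],[0.035,-0.025,0,0.01,0.4],[0.035,-0.02,0,0,0.4],[0.03,-0.005,0,0,0.4],[0.025,0,0,0,0.4],[0.015,0,0,0,0.4],[0.005,0,0,0,0.4],[0,0,0,0,0.4]]' 30; python3 - <<'E'
from h import *
s=pose(); snap("scene","o1",(200,20,260,220),3); snap("wrist","o2")
E
```

```text
time_s: 49.52
tool_pos: [626.1, 25.9, 464.0]
tool_rot: [0.006, 0.723, 0.027, 0.69]
wrist_force: [-0.2, 0.8, 1.1]
width: 37.3
t 49.52 tcp [626.1  25.9 464. ] jaw(y) 1.598 zax 0.03 F [-0.2  0.8  1.1] w 37.3 xz -0.998 xax [-0.048  0.046] grasp [622.4  29.4 386.2] j [-0.07  0.33  0.76  0.05  2.1  -1.64]
```

View pics/o1.png

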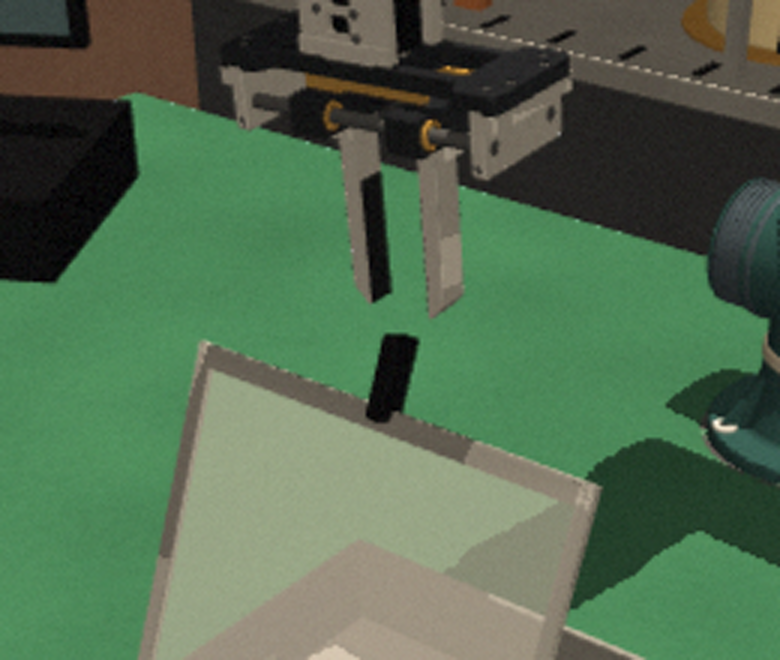

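View pics/o2.png

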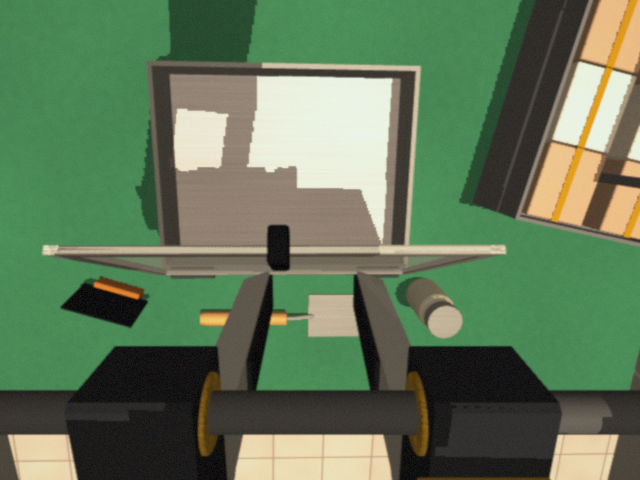

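```bash
python3 -m creep '[[0,-0.009,0,-0.01,0.5],[0,-0.006,0,0,0.5],[0,-0.001,-0.01,0,0.5],[0,0,-0.022,0,0.5],[0,0,-0.02,0,0.5],[0,0,-0.008,0,0.5],[0,0,-0.002,0,0.5],[0,0,0,0,0.5]]' 30; python3 - <<'E'
from h import *
s=pose(); snap("wrist","o3"); snap("scene","o4",(200,20,260,220),3)
E
```

```text
time_s: 50.62
tool_pos: [623.2, 7.5, 401.8]
tool_rot: [0.011, 0.722, 0.022, 0.691]
wrist_force: [-0.1, 0.1, 0.5]
width: 47.1
t 50.62 tcp [623.2   7.5 401.8] jaw(y) 1.586 zax 0.017 F [-0.1  0.1  0.5] w 47.1 xz -0.998 xax [-0.044  0.046] grasp [619.8  11.1 324. ] j [-0.1   0.29  0.94  0.04  1.96 -1.67]
```

View pics/o3.png

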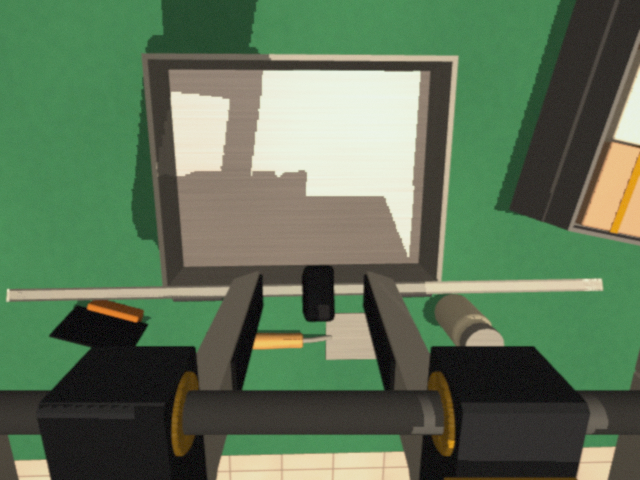

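View pics/o4.png

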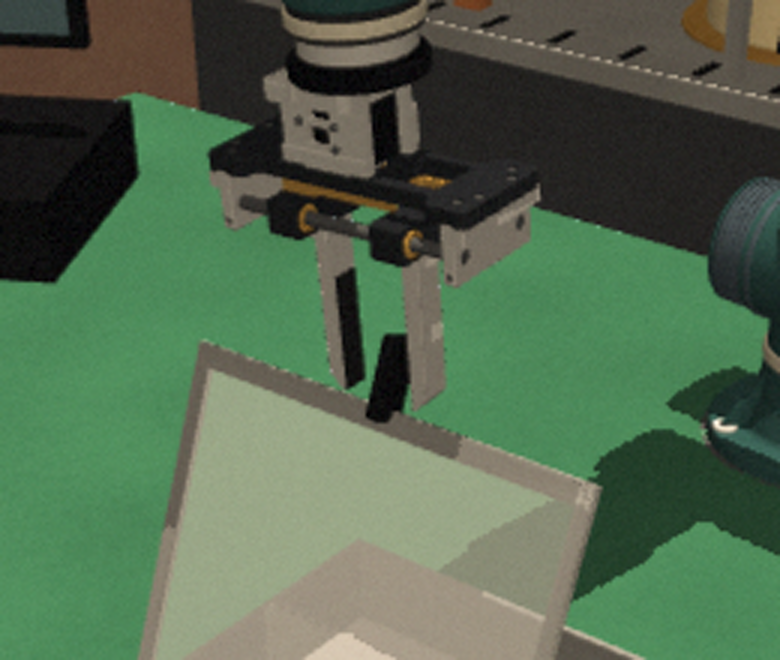

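```bash
python3 -m creep '[[0.001,0.001,-0.002,0,0],[0,0,0,0,0],[0,0,0,0,0],[0,0,0,0,0],[0,0,0,0,0],[-0.012,0,-0.005,0,0],[-0.012,0,-0.005,0,0],[-0.0225,0,-0.012,0,0],[-0.0215,0,-0.0145,0,0],[-0.020,0,-0.0165,0,0],[0,0,0,0,0]]' 30; python3 - <<'E'
from h import *
s=pose(); m=R.from_quat(s["tool_rot"]).as_matrix(); g=s["tool_pos"]+78*m[:,0];x=g[0]-710; z=g[2]-79; print(np.hypot(x,z), np.arctan2(z,-x)-.023)
E
```

```text
time_s: 52.1
tool_pos: [540.9, 8.4, 355.4]
tool_rot: [0.008, 0.709, 0.019, 0.705]
wrist_force: [-0.2, 2.8, -5.6]
width: 12.7
t 52.1 tcp [540.9   8.4 355.4] jaw(y) 1.587 zax 0.016 F [-0.2  2.8 -5.6] w 12.7 xz -0.999 xax [-0.005  0.039] grasp [540.5  11.4 277.5] j [-0.11  0.07  1.29  0.04  1.79 -1.69]
261.0081496324807 0.8411220146870173
```

```bash
python3 -m creep '[[-0.0075,0,-0.007,0,0],[-0.018,0,-0.0185,0,0],[-0.016,0,-0.0205,0,0],[-0.014,0,-0.022,0,0],[-0.0115,0,-0.023,0,0],[0,0,0,0,0]]' 30; python3 - <<'E'
from h import *
s=pose(); m=R.from_quat(s["tool_rot"]).as_matrix(); g=s["tool_pos"]+78*m[:,0];x=g[0]-710; z=g[2]-79; print(np.hypot(x,z), np.arctan2(z,-x)-.023)
E
```

```text
time_s: 52.85
tool_pos: [476.2, 7.6, 271.1]
tool_rot: [0.007, 0.702, 0.018, 0.712]
wrist_force: [0.4, 1.5, -5.1]
width: 12.1
t 52.85 tcp [476.2   7.6 271.1] jaw(y) 1.587 zax 0.016 F [ 0.4  1.5 -5.1] w 12.1 xz -0.999 xax [0.013 0.036] grasp [477.2  10.4 193.1] j [-0.12 -0.08  1.6   0.04  1.61 -1.71]
259.2894656650119 0.4328048987955968
```

```bash
python3 -m creep '[[-0.0065,0,-0.0155,0,0],[-0.0065,0,-0.016,0,0],[-0.007,0,-0.025,0,0],[-0.0045,0,-0.020,0,0],[-0.001,0,-0.012,0,0],[0,0,-0.006,0,0],[0,0,-0.003,0,0],[0,0,0,0,0]]' 30; python3 - <<'E'
from h import *
s=pose(); m=R.from_quat(s["tool_rot"]).as_matrix(); g=s["tool_pos"]+78*m[:,0];x=g[0]-710; z=g[2]-79; print(np.hypot(x,z), np.arctan2(z,-x)-.023)
E
```

```text
time_s: 53.85
tool_pos: [452.9, 7.3, 176.9]
tool_rot: [0.007, 0.701, 0.019, 0.713]
wrist_force: [-0.7, 0.5, -0.3]
width: 12.0
t 53.85 tcp [452.9   7.3 176.9] jaw(y) 1.588 zax 0.017 F [-0.7  0.5 -0.3] w 12.0 xz -0.999 xax [0.017 0.036] grasp [454.2  10.1  98.9] j [-0.13 -0.08  1.79  0.04  1.42 -1.72]
256.5333950416086 0.054820270621908564
```

```bash
python3 -m creep '[[0,0,-0.005,0,0],[0,0,-0.004,0,0],[0,0,-0.003,0,0],[0,0,0,0,0]]' 30; python3 - <<'E'
from h import *
pose()
E
python3 -m creep '[[0,0,-0.002,0,0],[0,0,-0.002,0,0],[0,0,-0.002,0,0]]' 30;python3 - <<'E'
from h import *
pose(); snap("scene","p1",(220,160,220,165),3.6)
E
```

```text
time_s: 54.35
tool_pos: [452.8, 7.3, 170.5]
tool_rot: [0.006, 0.701, 0.019, 0.713]
wrist_force: [-1.0, 0.2, -5.2]
width: 12.0
t 54.35 tcp [452.8   7.3 170.5] jaw(y) 1.589 zax 0.018 F [-1.   0.2 -5.2] w 12.0 xz -0.999 xax [0.017 0.036] grasp [454.1  10.1  92.5] j [-0.13 -0.07  1.8   0.04  1.4  -1.73]
time_s: 54.72
tool_pos: [452.8, 7.3, 170.3]
tool_rot: [0.006, 0.7, 0.019, 0.713]
wrist_force: [-8.4, 0.2, 13.4]
width: 12.3
t 54.73 tcp [452.8   7.3 170.3] jaw(y) 1.59 zax 0.018 F [-8.4  0.2 13.4] w 12.3 xz -0.999 xax [0.018 0.035] grasp [454.2  10.1  92.4] j [-0.13 -0.07  1.8   0.04  1.4  -1.73]
```

View pics/p1.png

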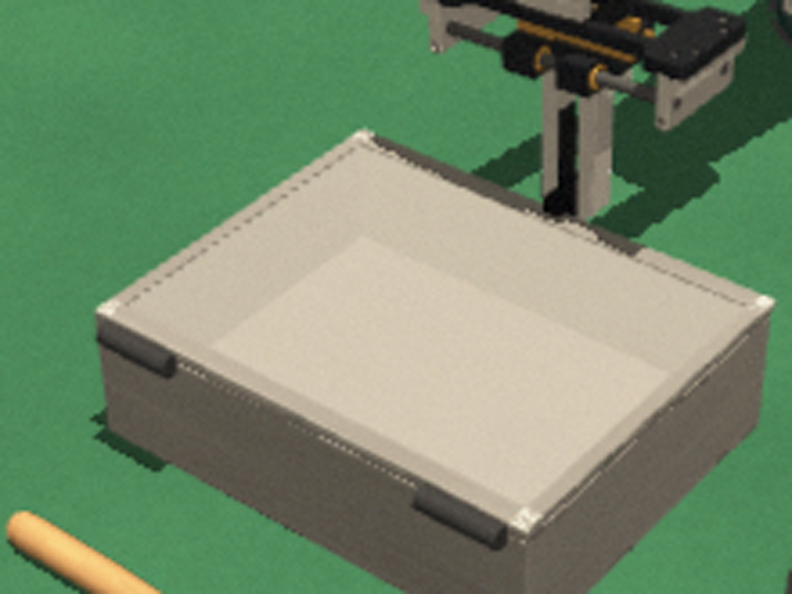

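```bash
python3 -m creep '[[0,0,0,0,0.4],[0,0,0,0,0.4],[0,0,0,0,0.4],[0,0,0.02,0,0.4],[0,0,0.04,0,0.4],[-0.02,0,0.04,0,0.4],[-0.04,0,0.03,0,0.4],[-0.02,0,0,0,0.4],[0,0,0,0,0.4]]' 30; python3 - <<'E'
from h import *
pose(); snap("scene","q1"); snap("top","q2"); snap("scene","q3",(380,190,50,40),12)
snap("scene","q4",(420,210,200,190),4)
E
```

```text
time_s: 55.9
tool_pos: [372.0, 7.5, 300.7]
tool_rot: [0.007, 0.7, 0.019, 0.714]
wrist_force: [0.8, 0.0, -0.1]
width: 37.6
t 55.9 tcp [372.    7.5 300.7] jaw(y) 1.589 zax 0.017 F [ 0.8  0.  -0.1] w 37.6 xz -0.999 xax [0.019 0.037] grasp [373.5  10.4 222.8] j [-0.16 -0.33  1.75  0.04  1.71 -1.74]
```

View pics/q1.png

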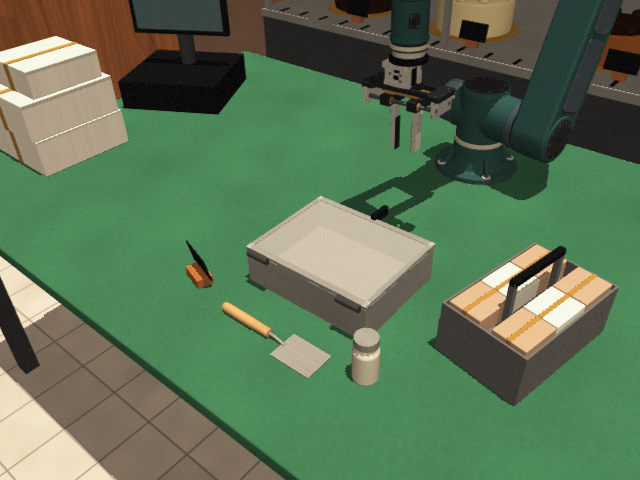

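View pics/q2.png

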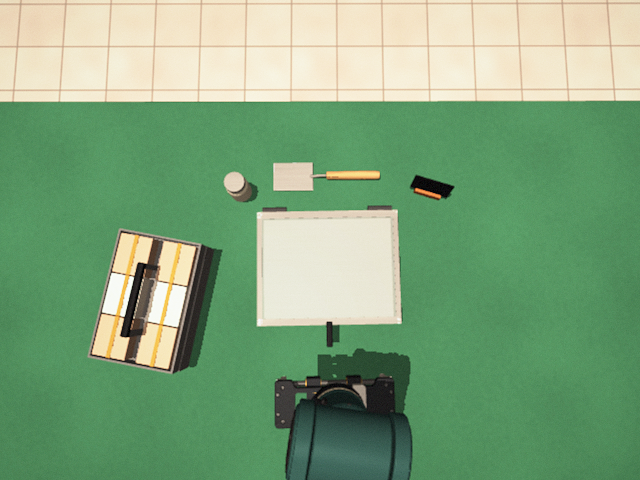

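View pics/q4.png

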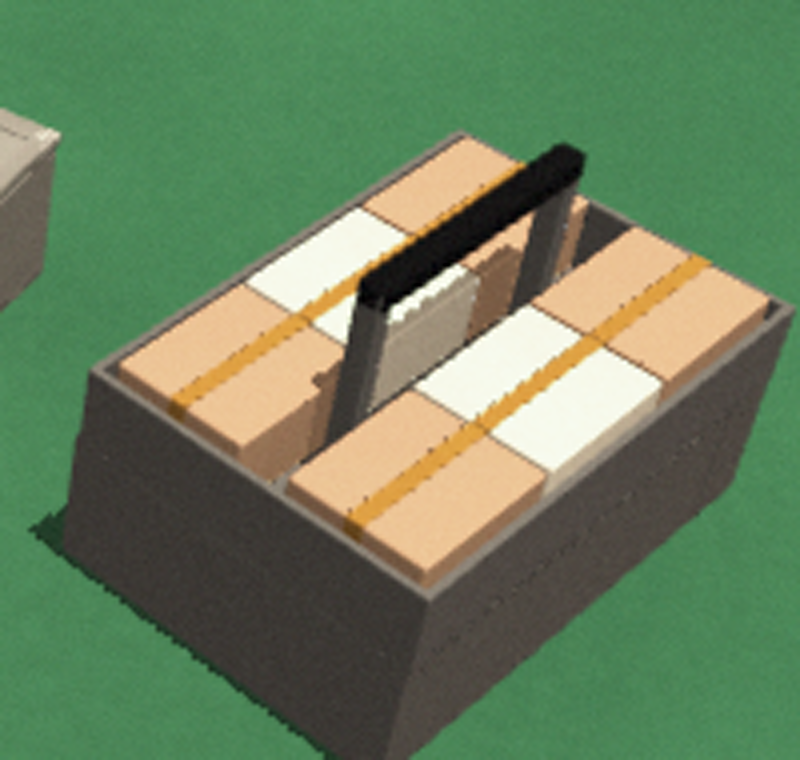

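```bash
python3 - <<'E'
import cv2
im=cv2.imread("pics/q2.png"); cv2.imwrite("pics/q5.png",cv2.resize(im[190:340,245:445],None,fx=4,fy=4,interpolation=cv2.INTER_CUBIC))
im=cv2.imread("pics/q1.png"); cv2.imwrite("pics/q6.png",cv2.resize(im[180:330,240:440],None,fx=4,fy=4,interpolation=cv2.INTER_CUBIC))
E
```

```text
(no output)
```

View pics/q5.png

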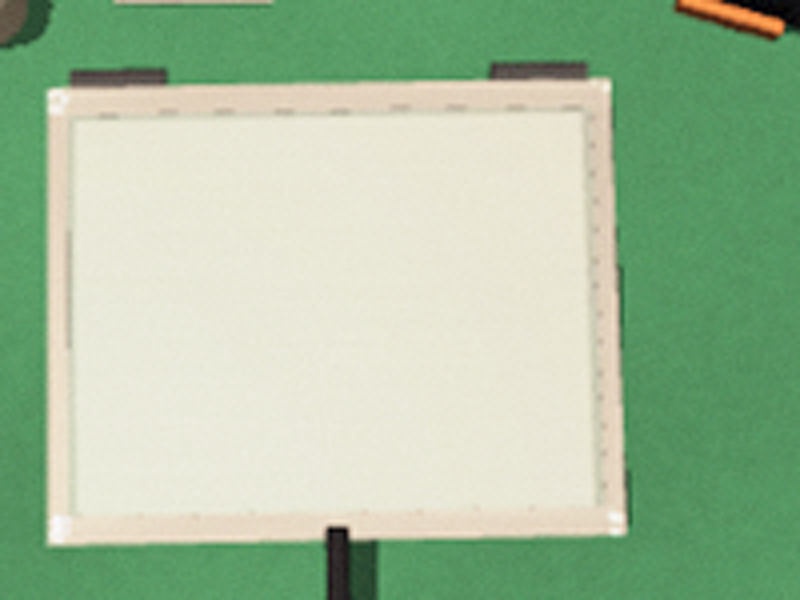

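View pics/q6.png

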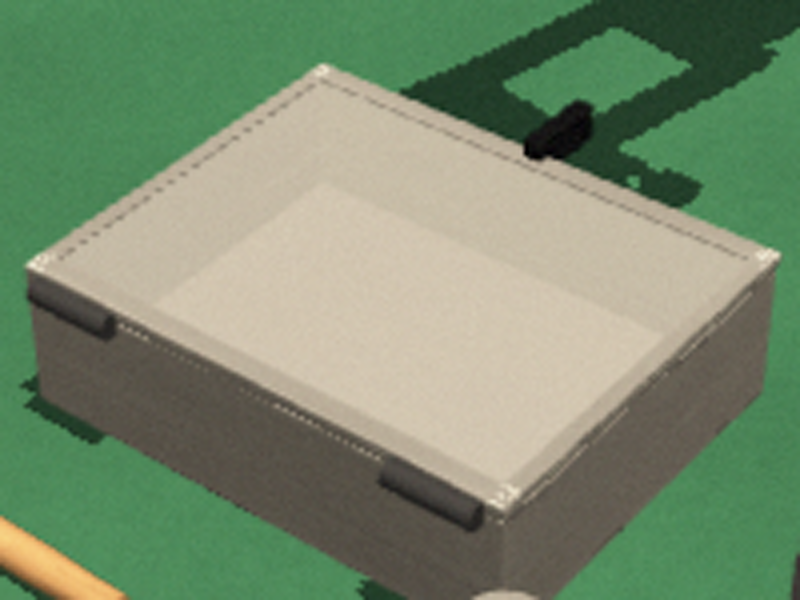

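```bash
python3 - <<'E'
from h import *
top=cam("top");sc=cam("scene")
def lid(p,L):
    X=[]
    for l,y in L:
        a=p[3]; X.append([115-l*np.cos(a)+8*np.sin(a),y,79+l*np.sin(a)+8*np.cos(a)])
    return rt(p,X)
C=[(1.5,146),(1.5,-146),(234,-146),(234,146)]
U=np.array([u4(*a,245,190) for a in((48,90),(610,78),(627,534),(48,545))])
r=least_squares(lambda p:(proj("top",lid(p,C),top)-U).ravel(),[595,12,.015,.05]);print("top",r.x.round(3),r.fun.round(2))
S=np.array([u4(*a,240,180) for a in((500,505),(27,265),(322,66),(780,257))])
r=least_squares(lambda p:(proj("scene",lid(p,C),sc)-S).ravel(),[595,12,.015,.05]);print("scene",r.x.round(3),r.fun.round(2))
E
```

```text
top [ 5.9492e+02  1.2246e+01  1.7000e-02 -0.0000e+00] [-0.22 -0.01  0.03  0.36  0.13 -0.2   0.05 -0.14]
scene [ 5.92718e+02  1.19900e+01  1.20000e-02 -1.20000e-02] [ 0.63  0.65 -0.63 -1.01 -0.02 -0.1  -0.08  0.09]
```

Both cameras put the lid angle at about 0, so it is shut. The trays are seated and the bystanders have not moved.

```bash
python3 -c "
from workcell import arm
print(arm.sign_off())"
```

```text
the job is handed in; nothing more can be done
None
```

The patisserie order is packed, and I handed it in at about 56 s of robot time. `sign_off` gives no verdict, so what follows rests on my own checks.

- **Lid:** I raised it by the tab to about 1.20 rad (69°) and let go. It stood by itself until I shut it at the end.
- **Jars:** there were three in this start. I stood all three upright in the compartments along the −y side of the jar tray, and the case was empty afterwards.
- **Carton tray:** the upper tray had been knocked about 20 mm aside, so I measured it again before gripping it. I carried it by the handle, close to level, and lowered it by hand until the wrist force showed contact. I then pressed lightly before letting go.

**Last checks**
- **Lid shut:** fitting the lid corners gave an angle of 0.000 rad from the top camera and −0.012 rad from the scene camera. The lid had also met its stop at about 13 N.
- **Trays seated:** the grip was about 59 mm above its height when the tray stood on the counter, as it should be. The scene picture shows the two trays closed together with no gap. The jars are hidden under the upper tray, so I last saw them standing just before I lowered it.
- **Bystanders:** the ticket holder, shaker and cake server look unmoved in both cameras.

**Small disagreements:** the gripper picked up a tilt of about 4° while lifting the lid and kept most of it. The last picture-based fit before seating still put the carton tray about 1.3° off level. Before the tray went down, the cameras and the arm's own readings differed by 1 to 2 mm, within the 3 mm play of the sockets.

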